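Tip the specimens off the cover plate and hold it over its housing

TASK

The two black specimen pucks are lying on the loose cover plate of the small open sensor housing. Pick the cover up by its upright rib with the pucks still on it, carry it to the shallow pale sample tray and tip it low over the tray so that both pucks slide off and stay in the tray, without dropping them from a height. Then hold the cover level over the housing, about a centimetre clear of it and not touching it, with its four screw holes in line with the four threaded holes below (either way round), and finish while still holding it there for the screws to be put in; leave the screwdriver, the hex key and the spare objective where they are.

Things in the scene. Friction and masses are not known exactly. Their poses are not given: they have to be found in the camera images.
- cover: aluminium plate 140 (x) x 90 (y) x 5 mm, 0.18 kg, flat on the worktop. Origin: centre of underside. Upright grip rib across it at x = +45 mm, y = 0: 8 mm thick (x), 44 mm long (y), top 37 mm above the underside; 45 mm free beside it. Pucks lie on the -x half and start to slide when it is tipped 20 to 28 degrees. 9 mm holes near the corners
- puck_tall: black resin specimen puck, cylinder 31 mm diameter, 21 mm high, about 0.03 kg, standing on the cover; origin: centre of its underside
- puck_low: black resin specimen puck, cylinder 31 mm diameter, 16 mm high, about 0.05 kg, standing on the cover; origin: centre of its underside
- sample_tray: pale grey shallow open sample tray, fixed to the worktop, 200 (its x) x 300 (its y) mm, walls 2 mm thick with the rim 23 mm above its origin, empty. Origin: centre of its underside, 2 mm above the worktop; inner floor 2 mm above the origin
- housing: grey open-topped housing fixed on the worktop, 150 (x) x 100 (y) x 40 mm high, with four corner bosses whose threaded 5 mm holes look up, flush with the rim; a cable gland sticks 18 mm out of its +y side. Origin: centre of its underside, z up. The cover fits either way round (half a turn)
- cover_hole0 (a point): centre of screw hole 0 of the cover, at its underside, at (+58, +34, 0) mm in the cover's frame
- cover_hole1 (a point): centre of screw hole 1 of the cover, at its underside, at (-58, +34, 0) mm in the cover's frame
- cover_hole2 (a point): centre of screw hole 2 of the cover, at its underside, at (-58, -34, 0) mm in the cover's frame
- cover_hole3 (a point): centre of screw hole 3 of the cover, at its underside, at (+58, -34, 0) mm in the cover's frame
- housing_hole0 (a point): mouth of threaded hole 0 of the housing, on its rim 40 mm above the worktop, at (+58, +34, 40) mm in the housing's frame
- housing_hole1 (a point): mouth of threaded hole 1 of the housing, on its rim 40 mm above the worktop, at (-58, +34, 40) mm in the housing's frame
- housing_hole2 (a point): mouth of threaded hole 2 of the housing, on its rim 40 mm above the worktop, at (-58, -34, 40) mm in the housing's frame
- housing_hole3 (a point): mouth of threaded hole 3 of the housing, on its rim 40 mm above the worktop, at (+58, -34, 40) mm in the housing's frame
- screwdriver: small screwdriver with a red handle, 133 mm long, loose on the worktop; a bystander, to be left alone; origin under its middle
- hex_key: black hex key, 80 x 28 x 5 mm, loose on the worktop; a bystander, to be left alone; origin under its middle
- objective: black microscope objective, 60 mm diameter, 48 mm high, standing loose on the worktop; a bystander, to be left alone; origin: centre of its underside
Not all that is in view belongs to the job. What is shaped like the puck_tall but turquoise is not meant.

How it is judged:
By the outcome, as a careful person would: the job done as asked, in the order asked, and still so for the second after the job is handed in, while the arm keeps its last pose, push and grip.
It also fails if it takes over 61 s, if anything falls off the work surface, if the arm or the gripper's body presses on something with over 40 N, if the wrist force passes 120 N, or if a joint passes its speed limit or range.

ROBOT

A 6-joint arm with a two-finger parallel gripper is mounted at the origin on a cart in front of the work surface, level with it; the furniture and walls round the work are solid. World frame = base frame: x ahead of the robot, y to its left, z up, the work surface at z = 0. Lengths are in m, angles in rad, forces in N, time in s.
With the tool pointing down it reaches from about 0.2 to 0.875 m from the base axis. Payload 3.4 kg.
Tool frame: the origin (TCP) lies between the finger pads; the fingertips stand 8 mm ahead of it and the grasp point (between the pads) lies 11 mm behind it; z points along the fingers, y is the line along which they close (so a half turn about z gives the same grasp; the last joint's range is limited). The gripper opens to 94 mm and grips with 3 to 60 N. Pads are 16 mm wide; open, the fingers measure 119 mm over their backs; the gripper's body (75 mm by 177 mm) begins 78 mm behind the grasp point.
Start: joints at [-1.434, 0.276, 1.505, -0, 1.361, -0.121], TCP at [0.147, -0.556, 0.213] pointing down, gripper open.
Joint ranges: [-2.89, 2.89], [-0.75, 2.08], [0.22, 2.7], [-1.18, 4.32], [0.11, 2.71], [-2.7, 2.7]. Speed limits (rad/s): [2.57, 2.57, 3.14, 3.14, 3.14, 3.14].

INTERFACE

Orientations are given as [roll, pitch, yaw] about the fixed x, y, z axes, in that order (R = Rz(yaw) Ry(pitch) Rx(roll)).
In Python, from rig import observe, capture, camera_model, close_job gives the robot as it stands.
- The arm moves only by the shell command python3 -m handwheel 'ROWS' [OPENING]. ROWS is JSON, a list of rows, each an object of numbers: "x", "y", "z": the shift along the tool's x, y, z each as a share of 0.02 m, from -1 to 1; "spin": the turn about the tool's z as a share of 0.08 rad, from -1 to 1. A call has 1 to 12 rows; each row shifts and turns the commanded pose from where the row before left it, along the tool's axes as they then stand; what a row does not reach is not made up. A row lasts 1/10 s, in which the tool goes at most 50 mm and 8.59 degrees, less where a joint would pass 70% of its speed; a pose out of reach is approached as far as the arm can. A call with a number of a shift or a turn outside -1 to 1 is refused whole. A call with a gripper value outside its range is refused whole. OPENING is the closure, from 0 (fully open) to 1 (shut), set as the call begins (- or left out, the last holds). The fingers move at their own pace and stop on an object; the grip force is fixed at half the most. Time passes only in rows, so rows that do not move let the fingers close. It gives the time, the measured TCP pose, the force, the opening and the grip force at its end, in the units of the state.
- observe(): the state, without advancing time (a new reading comes with each control period).
- capture(name): name is "scene" or "top" or "wrist"; returns the picture (480x640x3 uint8, blue, green, red); there is no depth.
- camera_model(name): a dict with "intrinsics" (3x3 intrinsics, pixels), "distortion" ([k1, k2, p1, p2, k3] as OpenCV has them; the pictures are not rectified), "extrinsics" (4x4, takes a point from camera to world coordinates). Camera axes: x right, y down, z forward; pixel columns grow to the right and rows downward; lengths in m; the calibration is good to about 2 mm. A picture is of the moment at which its call begins: read the wrist's pose just before it. camera_model takes no time and is no camera call; for the wrist camera it gives the pose at the moment of the call.
- close_job(): hands the job in; it is judged then, once.
The state is a dict: "t": time; "joint_pos": joint angles; "qd": joint speeds; "effort": joint torques, N m; "ee_pos": TCP position; "orientation": TCP orientation; "ft_force": force on the tool from outside, world axes, zero at the start; "moment": the same for the moment, N m; "finger_gap": opening from 0.0 (shut) to 1.0 (fully open); "gripper_force": force on a finger pad.
Only numpy, scipy, OpenCV 4.12 (cv2) and the standard library are available. Lean on these libraries where they do the work, as an engineer would, in place of code of your own. Each camera call takes 0.05 s, during which the arm holds its last target. There are 200 camera calls.

## Working session

There is one attempt and no reset: what is moved stays moved. The work goes in short steps, Python scripts to look and compute and a shell command to move; the robot and the scene stay as the last step left them, time stands still between calls to the robot, and variables do not carry over. Pictures are saved under pics/ and viewed, at most 10 in all, crops included, and the job is handed in when it is done.

```bash
mkdir -p pics; ls; python3 - <<'E'
from rig import *
import cv2
for n in ("scene","top"):
    cv2.imwrite(f"pics/{n}0.png",capture(n))
    m=camera_model(n);print(m)
print(observe())
E
```

```text
pics
{'intrinsics': array([[452.68125322,   0.        , 320.02967378],
       [  0.        , 452.68125322, 243.02954156],
       [  0.        ,   0.        ,   1.        ]]), 'distortion': array([-0.07349145,  0.        ,  0.        ,  0.        ,  0.        ]), 'extrinsics': array([[-0.80853079, -0.44458268,  0.3855181 ,  0.21813965],
       [-0.58821458,  0.59192264, -0.5510274 ,  0.68226798],
       [ 0.01678034, -0.67228999, -0.74009769,  0.72886688],
       [ 0.        ,  0.        ,  0.        ,  1.        ]])}
{'intrinsics': array([[467.35128233,   0.        , 323.67876329],
       [  0.        , 467.35128233, 240.23375065],
       [  0.        ,   0.        ,   1.        ]]), 'distortion': array([0.01576564, 0.        , 0.        , 0.        , 0.        ]), 'extrinsics': array([[-0.01693975, -0.99706808,  0.074621  ,  0.50371649],
       [-0.99956877,  0.01867801,  0.0226585 ,  0.14744604],
       [-0.02398584, -0.07420499, -0.99695451,  1.05544642],
       [ 0.        ,  0.        ,  0.        ,  1.        ]])}
{'t': 0.1, 'joint_pos': array([-1.43400990e+00,  2.76498577e-01,  1.50593502e+00, -1.95993625e-05,
        1.36071464e+00, -1.21010123e-01]), 'qd': array([-0.00077979, -0.00214677, -0.00375339,  0.0005258 , -0.00075012,
        0.00014833]), 'effort': array([ 1.63926517e-03, -4.05454159e+01, -2.37780923e+01,  7.03068241e-02,
        2.99360685e-02, -4.83032375e-05]), 'ee_pos': array([ 0.14651392, -0.55553361,  0.21273866]), 'orientation': array([-3.14004613e+00, -1.68760109e-04,  2.57800524e-01]), 'ft_force': array([-0.4120637 , -0.39437242,  0.56509282]), 'moment': array([-0.00515364,  0.0662587 ,  0.00490568]), 'gripper_force': 0.0, 'finger_gap': 1.0008824006578891}
```

View pics/top0.png

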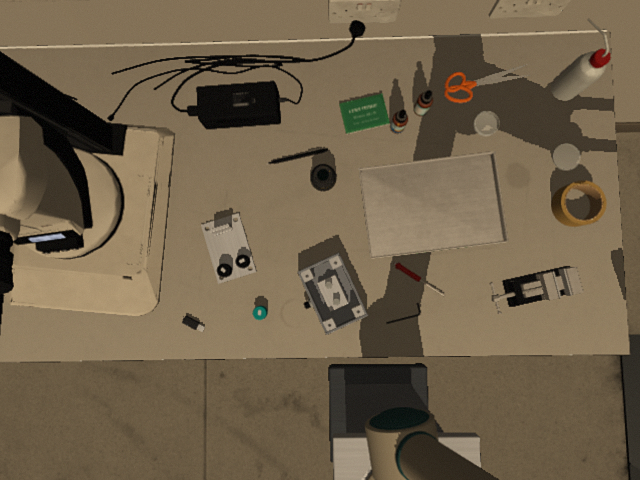

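View pics/scene0.png

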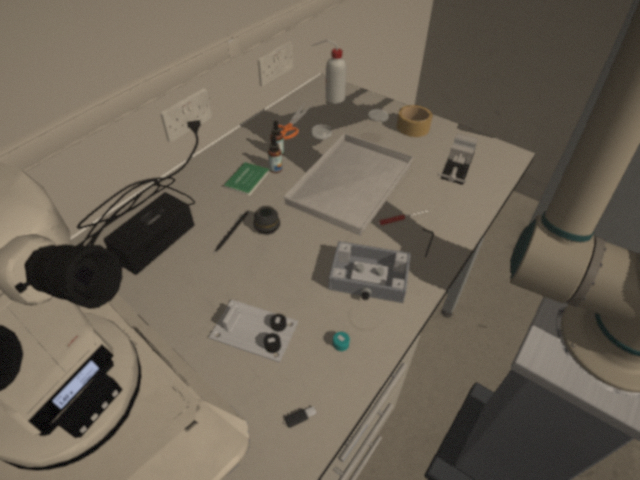

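The top view shows the cover at about (229,247), with the rib at (222,217) and two black pucks at (225,270) and (243,261). The housing is at (333,293) with its gland at (307,305), and the tray at (433,205). The turquoise lookalike at (260,313) is not meant, because the pucks to move are black and on the cover. The objective is at (322,177), the screwdriver at (418,277) and the hex key at (405,314).

```bash
python3 - <<'E'
import cv2
i=cv2.imread("pics/top0.png")[200:335,190:370]
cv2.imwrite("pics/crop1.png",cv2.resize(i,None,fx=4.44,fy=4.44,interpolation=cv2.INTER_CUBIC))
E
```

```text
(no output)
```

View pics/crop1.png

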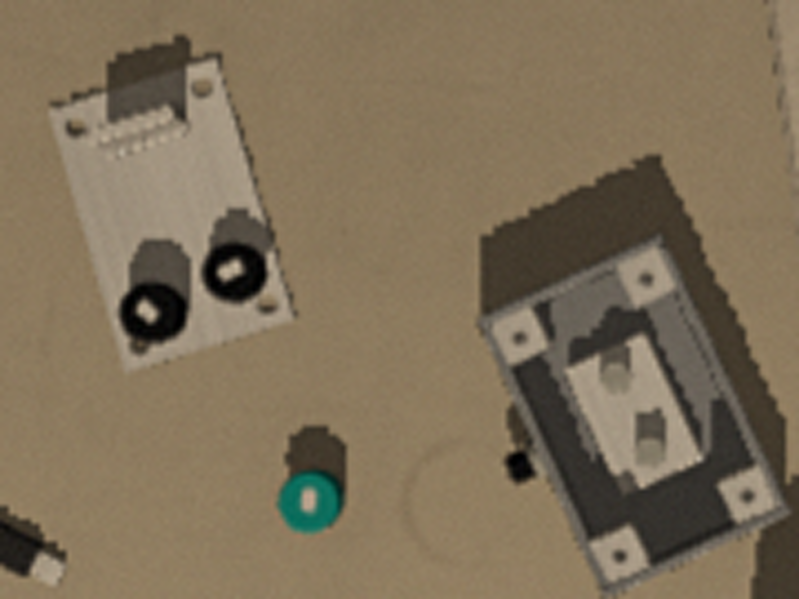

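The crop confirms the two black pucks on the cover at crop pixels (153,312) and (234,271). All the cover and housing holes are visible, and the housing gland (520,467) is on its left side. Next I fit the poses.

```bash
cat > h.py <<'E'
import numpy as np, cv2
from rig import *
def proj(px,z,cam="top",m=None):
    m=m or camera_model(cam)
    u=cv2.undistortPoints(np.array(px,float).reshape(-1,1,2),m["intrinsics"],m["distortion"])[:,0]
    T=m["extrinsics"]; d=np.c_[u,np.ones(len(u))]@T[:3,:3].T; c=T[:3,3]
    return (c+d*((z-c[2])/d[:,2])[:,None])[:,:2]
def fit(loc,w):
    loc=np.array(loc,float);lc=loc.mean(0);wc=w.mean(0)
    a,b=loc-lc,w-wc
    th=np.arctan2((a[:,0]*b[:,1]-a[:,1]*b[:,0]).sum(),(a*b).sum())
    R=np.array([[np.cos(th),-np.sin(th)],[np.sin(th),np.cos(th)]])
    t=wc-R@lc; return t,th,R,np.abs(loc@R.T+t-w).max(0)
def to_tool(tgt,yaw,s):   # remaining shift in tool axes, units of 20 mm; spin units .08
    y=s["orientation"][2]; d=np.array(tgt)-s["ee_pos"]; c,n=np.cos(y),np.sin(y)
    dy=(yaw-y+np.pi)%(2*np.pi)-np.pi
    return np.round([(c*d[0]+n*d[1])/.02,(n*d[0]-c*d[1])/.02,-d[2]/.02,-dy/.08],2)
E
python3 - <<'E'
from h import *
f=lambda p:(np.array(p)+.5)/4.44-.5+[190,200]
H=np.array([[58,34],[58,-34],[-58,-34],[-58,34]])/1e3
C=np.array([[70,45],[70,-45],[-70,-45],[-70,45]])/1e3
for n,l,p,z in (("cover",H,f([(77,127),(202,87),(268,304),(140,345)]),.005),
 ("coverC",C,f([(50,104),(217,57),(296,318),(127,370)]),.005),
 ("housing",H,f([(520,338),(646,278),(748,496),(620,556)]),.04),
 ("tray",np.array([[100,150],[100,-150],[-100,-150],[-100,150]])/1e3,np.array([(361,170),(494,153),(506,241),(371,256)]),.025)):
    t,th,R,e=fit(l,proj(p,z)); print(n,t,np.degrees(th),th,e, "rib",t+R@[.045,0])
print(proj(f([(153,312)]),.026),proj(f([(234,271)]),.021), "others",proj([(322,177),(418,277),(405,314),(400,120)],.0))
E
```

```text
cover [0.56854789 0.38738816] 16.47356034780008 0.2875178675950936 [0.00031781 0.00055936] rib [0.61170067 0.40014894]
coverC [0.57043687 0.38702515] 16.07348923960227 0.2805353095149394 [0.0015148  0.00076627] rib [0.6136777  0.39948431]
housing [0.46422641 0.15397456] 24.026646254179024 0.4193440853473864 [0.00035614 0.00022317] rib [0.50532743 0.17229682]
tray [ 0.65497536 -0.07136981] 5.537851559954055 0.09665374320790242 [0.0036287  0.00268744] rib [ 0.69976533 -0.06702716]
[[0.51923539 0.39197516]] [[0.53906627 0.35246731]] others [[ 0.7278352   0.17281697]
 [ 0.49619979 -0.03843414]
 [ 0.41455233 -0.0069636 ]
 [ 0.85631576 -0.00857774]]
```

```bash
python3 -m handwheel '[{"x":1,"spin":-1},{"x":1,"spin":-1},{"x":1,"spin":-1},{"x":1,"spin":-1},{"x":1,"spin":-1},{"x":1,"spin":-1},{"x":1,"spin":-1},{"x":1,"spin":-1},{"x":1,"spin":-1},{"x":1,"spin":-1}]' 0.5; python3 -m handwheel '[{"x":1,"spin":-1},{"x":1,"spin":-1},{"x":1,"spin":-1},{"x":1,"spin":-1},{"x":1,"spin":-1},{"x":1,"spin":-1},{"x":1,"spin":-1},{"x":1,"spin":-1},{"x":1,"spin":-1},{"x":1,"spin":-1}]'; python3 -c "
from h import *
print(to_tool([.612,.4,.12],1.857,observe()))"
```

```text
[ 34.69 -40.26   4.64 -19.99]schema error: expected keys x, y, z, spin
schema error: expected keys x, y, z, spin
```

All four keys are needed in each row.

```bash
python3 -m handwheel '[{"x":1,"y":0,"z":0,"spin":-1},{"x":1,"y":0,"z":0,"spin":-1},{"x":1,"y":0,"z":0,"spin":-1},{"x":1,"y":0,"z":0,"spin":-1},{"x":1,"y":0,"z":0,"spin":-1},{"x":1,"y":0,"z":0,"spin":-1},{"x":1,"y":0,"z":0,"spin":-1},{"x":1,"y":0,"z":0,"spin":-1},{"x":1,"y":0,"z":0,"spin":-1},{"x":1,"y":0,"z":0,"spin":-1}]' 0.5; python3 -m handwheel '[{"x":1,"y":0,"z":0,"spin":-1},{"x":1,"y":0,"z":0,"spin":-1},{"x":1,"y":0,"z":0,"spin":-1},{"x":1,"y":0,"z":0,"spin":-1},{"x":1,"y":0,"z":0,"spin":-1},{"x":1,"y":0,"z":0,"spin":-1},{"x":1,"y":0,"z":0,"spin":-1},{"x":1,"y":0,"z":0,"spin":-1},{"x":1,"y":0,"z":0,"spin":-1},{"x":1,"y":0,"z":0,"spin":-1}]'; python3 -c "
from h import *
print(to_tool([.612,.4,.12],1.857,observe()))"
```

```text
t: 1.1
ee_pos: [0.3058, -0.4424, 0.213]
orientation: [-3.141, -0.001, 1.061]
ft_force: [0.8, -0.7, -0.5]
finger_gap: 0.496
gripper_force: 0.0
t: 2.1
ee_pos: [0.3348, -0.2497, 0.2131]
orientation: [-3.141, -0.001, 1.861]
ft_force: [0.1, 0.5, -0.4]
finger_gap: 0.494
gripper_force: 0.0
[27.15 22.58  4.65  0.05]
```

```bash
python3 -m handwheel '[{"x":1,"y":0.85,"z":0,"spin":0},{"x":1,"y":0.85,"z":0,"spin":0},{"x":1,"y":0.85,"z":0,"spin":0},{"x":1,"y":0.85,"z":0,"spin":0},{"x":1,"y":0.85,"z":0,"spin":0},{"x":1,"y":0.85,"z":0,"spin":0},{"x":1,"y":0.85,"z":0,"spin":0},{"x":1,"y":0.85,"z":0,"spin":0},{"x":1,"y":0.85,"z":0,"spin":0},{"x":1,"y":0.85,"z":0,"spin":0},{"x":1,"y":0.85,"z":0,"spin":0},{"x":1,"y":0.85,"z":0,"spin":0}]'; python3 -m handwheel '[{"x":1,"y":0.85,"z":0,"spin":0},{"x":1,"y":0.85,"z":0,"spin":0},{"x":1,"y":0.85,"z":0,"spin":0},{"x":1,"y":0.85,"z":0,"spin":0},{"x":1,"y":0.85,"z":0,"spin":0},{"x":1,"y":0.85,"z":0,"spin":0},{"x":1,"y":0.85,"z":0,"spin":0},{"x":1,"y":0.85,"z":0,"spin":0},{"x":1,"y":0.85,"z":0,"spin":0},{"x":1,"y":0.85,"z":0,"spin":0},{"x":1,"y":0.85,"z":0,"spin":0},{"x":1,"y":0.85,"z":0,"spin":0}]'; python3 -c "
from h import *
print(to_tool([.612,.4,.12],1.857,observe()))
cv2.imwrite('pics/w1.png',capture('wrist')); print(camera_model('wrist')['extrinsics'])"
```

```text
t: 3.3
ee_pos: [0.4627, 0.0383, 0.2131]
orientation: [-3.141, -0.0, 1.858]
ft_force: [0.2, -0.1, 1.1]
finger_gap: 0.5
gripper_force: 0.0
t: 4.5
ee_pos: [0.5905, 0.326, 0.2127]
orientation: [-3.14, 0.0, 1.858]
ft_force: [1.1, -0.3, 1.0]
finger_gap: 0.502
gripper_force: 0.0
[3.24 2.08 4.64 0.01]
[[ 0.95895378  0.27120636  0.08279344  0.5680622 ]
 [ 0.28355578 -0.9191448  -0.27343912  0.41102902]
 [ 0.00194073  0.28569204 -0.95831952  0.38265938]
 [ 0.          0.          0.          1.        ]]
```

View pics/w1.png

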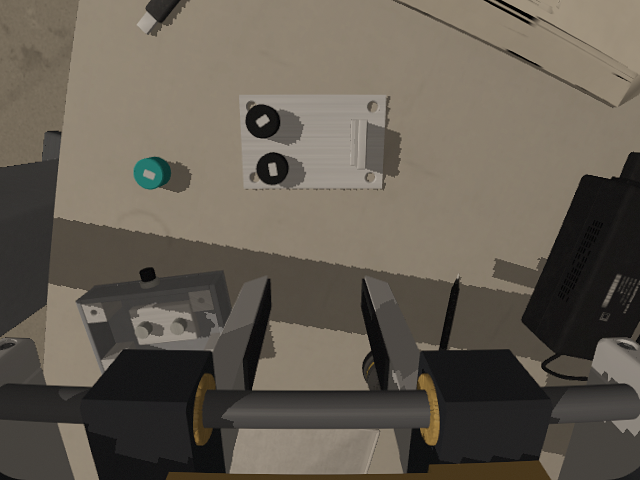

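The wrist view shows the cover with its corners at (239,95), (387,96), (384,189) and (244,189). The rib top is near (359,144) and the pucks are at (262,121) and (272,168).

```bash
python3 - <<'E'
from h import *
m=camera_model("wrist")
C=np.array([[-70,45],[70,45],[70,-45],[-70,-45]])/1e3; H=C*[58/70,34/45]
for l,p in ((C,[(239,95),(387,96),(384,189),(244,189)]),(H,[(251,105),(372,106),(371,178),(254,178)])):
    t,th,R,e=fit(l,proj(p,.005,m=m)); print(t,np.degrees(th),th,e,t+R@[.045,0])
print(proj([(359,144)],.037,m=m))
g=cv2.imread("pics/w1.png")[85:200,225:400]
cv2.imwrite("pics/w1c.png",cv2.resize(g,None,fx=4.5,fy=4.5,interpolation=cv2.INTER_CUBIC))
E
```

```text
[0.57184061 0.39313892] 16.482899054660567 0.2876808587776877 [0.00097824 0.00069076] [0.61499131 0.40590673]
[0.57016057 0.39361277] 16.45645381992722 0.287219302360128 [0.00110783 0.00105529] [0.61331716 0.40636067]
[[0.61065356 0.40573492]]
```

View pics/w1c.png

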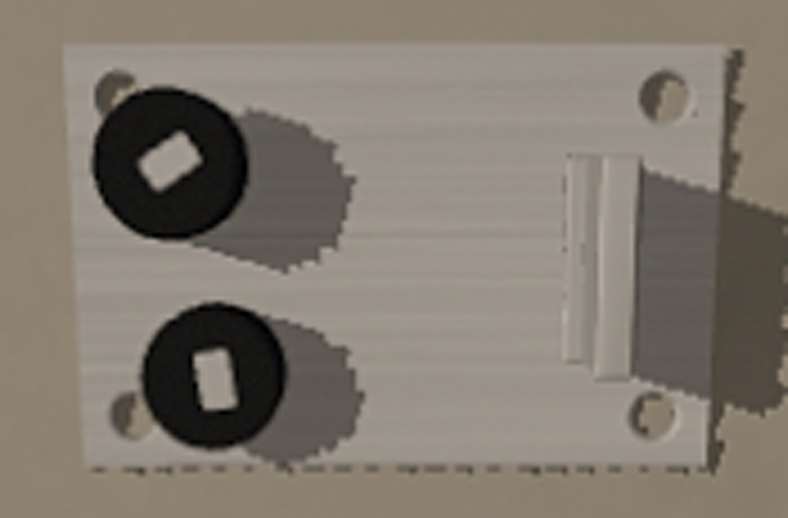

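The crop shows the rib's top face centred at crop (617,267). That gives a rib position of about (0.613, 0.405).

```bash
python3 -c "
from h import *
print(to_tool([.613,.4045,.015],1.858,observe()))"
```

```text
[3.27 2.05 9.86 0.02]
```

```bash
python3 -m handwheel '[{"x":0.82,"y":0.51,"z":0.4,"spin":0},{"x":0.82,"y":0.51,"z":0.9,"spin":0},{"x":0.82,"y":0.51,"z":0.9,"spin":0},{"x":0.81,"y":0.52,"z":0.9,"spin":0},{"x":0,"y":0,"z":1,"spin":0},{"x":0,"y":0,"z":1,"spin":0},{"x":0,"y":0,"z":1,"spin":0},{"x":0,"y":0,"z":1,"spin":0},{"x":0,"y":0,"z":1,"spin":0},{"x":0,"y":0,"z":0.9,"spin":0},{"x":0,"y":0,"z":0.5,"spin":0},{"x":0,"y":0,"z":0.3,"spin":0}]'; python3 -c "
from h import *
print(to_tool([.613,.4045,.015],1.858,observe()))"
```

```text
t: 5.75
ee_pos: [0.6102, 0.3992, 0.0152]
orientation: [-3.139, 0.001, 1.858]
ft_force: [-0.1, 0.3, 0.5]
finger_gap: 0.504
gripper_force: 0.0
[ 0.22  0.21  0.01 -0.  ]
```

```bash
python3 -m handwheel '[{"x":0.2,"y":0.2,"z":0,"spin":0},{"x":0,"y":0,"z":0,"spin":0}]'; python3 -m handwheel '[{"x":0,"y":0,"z":0,"spin":0},{"x":0,"y":0,"z":0,"spin":0},{"x":0,"y":0,"z":0,"spin":0},{"x":0,"y":0,"z":0,"spin":0},{"x":0,"y":0,"z":0,"spin":0},{"x":0,"y":0,"z":0,"spin":0}]' 1
```

```text
t: 5.95
ee_pos: [0.6149, 0.4055, 0.018]
orientation: [3.14, -0.001, 1.858]
ft_force: [-0.1, -0.8, -0.3]
finger_gap: 0.499
gripper_force: 0.0
t: 6.55
ee_pos: [0.6132, 0.4041, 0.0176]
orientation: [-3.14, 0.0, 1.858]
ft_force: [-3.0, -0.1, 1.7]
finger_gap: 0.08
gripper_force: 30.0
```

```bash
python3 -m handwheel '[{"x":0,"y":0,"z":-0.1,"spin":0},{"x":0,"y":0,"z":-0.2,"spin":0},{"x":0,"y":0,"z":-0.4,"spin":0},{"x":0,"y":0,"z":-0.7,"spin":0},{"x":0,"y":0,"z":-1,"spin":0},{"x":0,"y":0,"z":-1,"spin":0},{"x":0,"y":0,"z":-0.9,"spin":0},{"x":0,"y":0,"z":-0.6,"spin":0},{"x":0,"y":0,"z":-0.3,"spin":0},{"x":0,"y":0,"z":0,"spin":0}]'; python3 -c "
from h import *
cv2.imwrite('pics/s2.png',cv2.resize(capture('scene')[250:420,140:390],None,fx=3,fy=3))
print(observe()['moment'])"
```

```text
t: 7.55
ee_pos: [0.6145, 0.4047, 0.1227]
orientation: [3.14, -0.0, 1.858]
ft_force: [-0.0, 0.1, -2.6]
finger_gap: 0.082
gripper_force: 30.0
[-0.01953547 -0.249518    0.02452134]
```

View pics/s2.png

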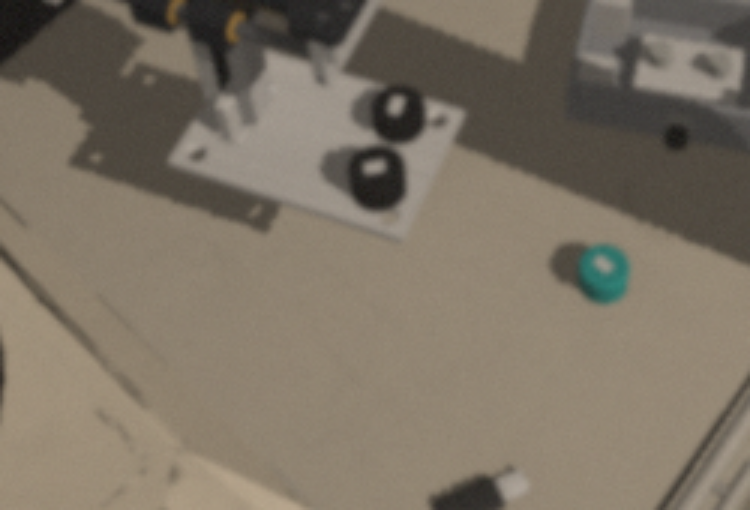

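The cover is lifted level with both black pucks on it (at crop (398,113) and (376,178)), and the wrist force of 2.6 N matches the expected load. Next I carry it to the tray.

```bash
python3 -m handwheel '[{"x":-0.3,"y":0,"z":0,"spin":0.1},{"x":-0.6,"y":0,"z":0,"spin":0.2},{"x":-1,"y":-0.1,"z":0,"spin":0.2},{"x":-1,"y":-0.1,"z":0,"spin":0.2},{"x":-1,"y":-0.1,"z":0,"spin":0.2},{"x":-1,"y":-0.1,"z":0,"spin":0.2},{"x":-1,"y":-0.1,"z":0,"spin":0.2},{"x":-1,"y":-0.1,"z":0,"spin":0.2},{"x":-1,"y":-0.1,"z":0,"spin":0.2},{"x":-1,"y":-0.1,"z":0,"spin":0.14},{"x":-1,"y":-0.1,"z":0,"spin":0},{"x":-1,"y":-0.1,"z":0,"spin":0}]';python3 -m handwheel '[{"x":-1,"y":0,"z":0,"spin":0},{"x":-1,"y":0,"z":0,"spin":0},{"x":-1,"y":0,"z":0,"spin":0},{"x":-1,"y":0,"z":0,"spin":0},{"x":-1,"y":0,"z":0,"spin":0},{"x":-1,"y":0,"z":0,"spin":0},{"x":-0.6,"y":0,"z":0,"spin":0},{"x":-0.3,"y":0,"z":0,"spin":0},{"x":0,"y":0,"z":0,"spin":0}]'; python3 -c "
from h import *
print(to_tool([.6916,.0177,.08],1.711,observe()))"
```

```text
t: 8.8
ee_pos: [0.6378, 0.1856, 0.1215]
orientation: [3.142, 0.0, 1.711]
ft_force: [0.4, 0.2, -2.7]
finger_gap: 0.083
gripper_force: 30.0
t: 9.7
ee_pos: [0.6571, 0.0498, 0.1214]
orientation: [-3.142, -0.0, 1.71]
ft_force: [-0.4, 0.2, -2.4]
finger_gap: 0.083
gripper_force: 30.0
[-1.83  1.49  2.07 -0.02]
```

```bash
python3 -m handwheel '[{"x":-0.3,"y":0.3,"z":0,"spin":0},{"x":-0.6,"y":0.5,"z":0,"spin":0},{"x":-0.6,"y":0.5,"z":0.2,"spin":0},{"x":-0.3,"y":0.2,"z":0.5,"spin":0},{"x":0,"y":0,"z":0.8,"spin":0},{"x":0,"y":0,"z":0.8,"spin":0},{"x":0,"y":0,"z":0.8,"spin":0},{"x":0,"y":0,"z":0.7,"spin":0},{"x":0,"y":0,"z":0.4,"spin":0},{"x":0,"y":0,"z":0.2,"spin":0},{"x":0,"y":0,"z":0,"spin":0},{"x":0,"y":0,"z":0,"spin":0}]'; python3 -c "
from h import *
print(to_tool([.6916,.0177,.032],1.711,observe()))
i=capture('wrist');cv2.imwrite('pics/w3.png',i);cv2.imwrite('pics/s3.png',capture('scene'))"
```

```text
t: 10.9
ee_pos: [0.6916, 0.0178, 0.0396]
orientation: [3.14, 0.002, 1.711]
ft_force: [-10.3, -1.2, 27.0]
finger_gap: 0.082
gripper_force: 30.0
[-0.01 -0.    0.38  0.  ]
```

View pics/w3.png

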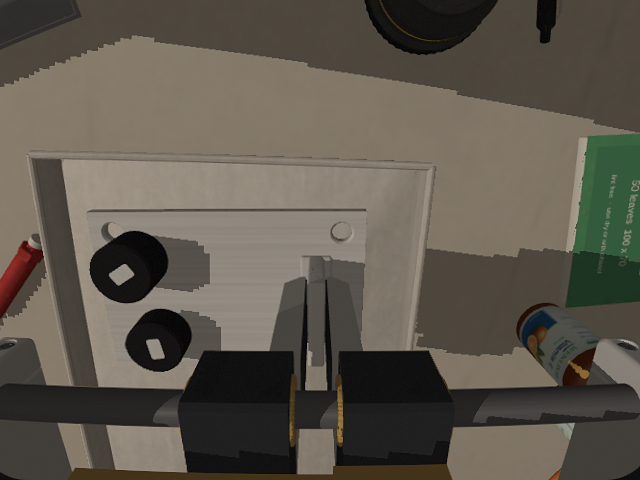

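The tool is pressing on something at about 27 N. The brown bottle at (550,340) lies under the right side of the gripper body, so that is the likely contact. I'll raise straight up and use the tray's opposite wall instead.

```bash
python3 -m handwheel '[{"x":0,"y":0,"z":-0.3,"spin":0},{"x":0,"y":0,"z":-0.5,"spin":0},{"x":0,"y":0,"z":-0.5,"spin":0}]'; python3 -c "
from h import *
cv2.imwrite('pics/s4.png',cv2.resize(capture('scene')[60:320,140:480],None,fx=2.3,fy=2.3));print(observe()['ft_force'])"
```

```text
t: 11.3
ee_pos: [0.6916, 0.0191, 0.0591]
orientation: [-3.14, -0.0, 1.711]
ft_force: [0.5, 0.4, -2.8]
finger_gap: 0.086
gripper_force: 30.0
[-0.06048431  0.16915677 -1.59697368]
```

View pics/s4.png

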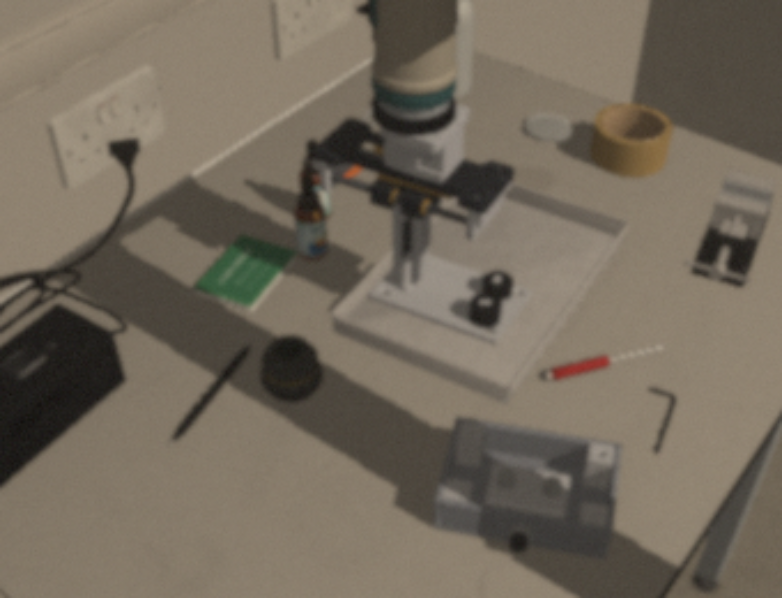

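The bottle stands under the gripper's far end. Both pucks are still on the plate. Moving up and across to the right-hand wall side.

```bash
python3 -m handwheel '[{"x":0,"y":0,"z":-0.5,"spin":0},{"x":0,"y":0,"z":-0.7,"spin":0},{"x":-0.2,"y":0,"z":-0.6,"spin":0.1},{"x":-0.6,"y":0,"z":-0.2,"spin":0.2},{"x":-1,"y":0,"z":0,"spin":0.2},{"x":-1,"y":0,"z":0,"spin":0.2},{"x":-1,"y":0,"z":0,"spin":0.2},{"x":-1,"y":0,"z":0,"spin":0.2},{"x":-1,"y":0,"z":0,"spin":0},{"x":-0.8,"y":0,"z":0,"spin":0},{"x":-0.5,"y":0,"z":0,"spin":0},{"x":-0.2,"y":0,"z":0,"spin":0}]'; python3 -c "
from h import *
print(to_tool([.703,-.152,.035],1.624,observe()))"
```

```text
t: 12.55
ee_pos: [0.7038, -0.1278, 0.0993]
orientation: [-3.141, -0.0, 1.621]
ft_force: [0.5, -0.3, -3.5]
finger_gap: 0.082
gripper_force: 30.0
[-1.21 -0.1   3.21 -0.03]
```

```bash
python3 -m handwheel '[{"x":-0.4,"y":0,"z":0.2,"spin":0},{"x":-0.5,"y":0,"z":0.5,"spin":0},{"x":-0.3,"y":0,"z":0.7,"spin":0},{"x":0,"y":0,"z":0.7,"spin":0},{"x":0,"y":0,"z":0.5,"spin":0},{"x":0,"y":0,"z":0.3,"spin":0},{"x":0,"y":0,"z":0.2,"spin":0},{"x":0,"y":0,"z":0,"spin":0}]'; python3 -c "
from h import *
print(to_tool([.703,-.152,.032],1.624,observe()))
i=capture('wrist');cv2.imwrite('pics/w5.png',i)"
```

```text
t: 13.35
ee_pos: [0.7049, -0.1499, 0.0368]
orientation: [-3.141, -0.0, 1.623]
ft_force: [-0.5, -0.1, -3.3]
finger_gap: 0.086
gripper_force: 30.0
[-0.1  -0.1   0.24 -0.01]
```

View pics/w5.png

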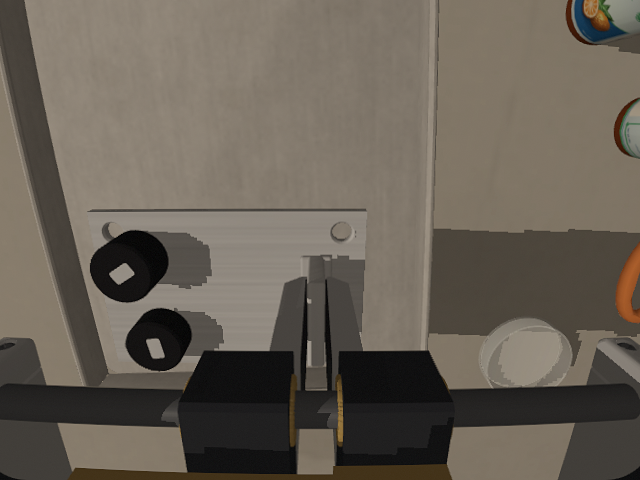

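The plate hangs free inside the tray with pucks at (128,266) and (158,338). The end wall is behind the gripper. Next I push the cover edge gently against that wall.

```bash
python3 -m handwheel '[{"x":-0.3,"y":0,"z":0.1,"spin":0},{"x":-0.3,"y":0,"z":0.1,"spin":0},{"x":-0.15,"y":0,"z":0,"spin":0},{"x":-0.1,"y":0,"z":0,"spin":0},{"x":0,"y":0,"z":0,"spin":0}]'; python3 -c "
from h import *
print(observe()['ft_force'],observe()['moment'])"
```

```text
t: 13.9
ee_pos: [0.706, -0.1679, 0.0336]
orientation: [3.141, 0.0, 1.622]
ft_force: [0.0, -1.0, -2.7]
finger_gap: 0.081
gripper_force: 30.0
[ 0.03073481 -0.98142716 -2.65111953] [-0.01316745 -0.19606945  0.03837501]
```

```bash
python3 -m handwheel '[{"x":-0.1,"y":0,"z":0,"spin":0},{"x":-0.1,"y":0,"z":0,"spin":0}]';  python3 -m handwheel '[{"x":-0.1,"y":0,"z":0,"spin":0},{"x":-0.1,"y":0,"z":0,"spin":0}]'; python3 -c "
from h import *
print(observe()['ft_force'],observe()['moment'])"
```

```text
t: 14.1
ee_pos: [0.7062, -0.1713, 0.0335]
orientation: [3.142, 0.0, 1.623]
ft_force: [0.1, -0.1, -2.8]
finger_gap: 0.082
gripper_force: 30.0
t: 14.3
ee_pos: [0.7064, -0.1754, 0.0335]
orientation: [3.142, 0.0, 1.623]
ft_force: [0.2, 0.2, -2.9]
finger_gap: 0.081
gripper_force: 30.0
[ 0.18478591  0.19585475 -2.86354411] [-0.01524032 -0.21571799  0.02338643]
```

```bash
for i in 1; do python3 -m handwheel '[{"x":-0.1,"y":0,"z":0,"spin":0},{"x":-0.1,"y":0,"z":0,"spin":0}]';  python3 -m handwheel '[{"x":-0.1,"y":0,"z":0,"spin":0},{"x":-0.1,"y":0,"z":0,"spin":0}]'; done | grep -E 'ee_pos|force'
```

```text
ee_pos: [0.7066, -0.1795, 0.0335]
ft_force: [-0.4, -0.5, -2.1]
gripper_force: 30.0
ee_pos: [0.7068, -0.1835, 0.0334]
ft_force: [-0.1, -0.6, -1.8]
gripper_force: 30.0
```

```bash
python3 - <<'E'
from h import *
m=camera_model("wrist"); s=observe(); 
y=s["orientation"][2]
def mod(tcp,yaw):
    T=m["extrinsics"].copy(); d=yaw-y; R=np.array([[np.cos(d),-np.sin(d),0],[np.sin(d),np.cos(d),0],[0,0,1]])
    T[:3,3]=np.array(tcp)+R@(T[:3,3]-s["ee_pos"]); T[:3,:3]=R@T[:3,:3]
    return dict(m,extrinsics=T)
m3=mod([.6916,.0178,.0396],1.711); m5=mod([.7049,-.1499,.0368],1.623)
print("left wall top",proj([(60,155),(234,157),(420,166)],.025,m=m3), "far wall",proj([(434,180)],.025,m=m3))
print("plate corner",proj([(88,211),(366,211)],.0205,m=m3))
print("far wall5",proj([(434,20),(428,330)],.025,m=m5),"right wall5",proj([(115,376),(150,375)],.004,m=m5),proj([(115,376)],.025,m=m5))
i=cv2.imread("pics/w5.png").mean(2); print(i[355:405:2,112:124].mean(1).round())
for name,c in (("top",None),):
    j=capture("top").astype(int).mean(2); print(j[195:225,492:516:2].round().astype(int)[::6])
cv2.imwrite("pics/top6.png",capture("top"));cv2.imwrite("pics/s6.png",capture("scene"));cv2.imwrite("pics/w6.png",capture("wrist"))
E
```

```text
left wall top [[0.55615336 0.07070949]
 [0.64286577 0.08078516]
 [0.7329502  0.0890841 ]] far wall [[0.74130035 0.083381  ]]
plate corner [[0.56721127 0.04239316]
 [0.71147657 0.06227678]]
far wall5 [[ 0.75026184 -0.01810955]
 [ 0.767801   -0.17067411]] right wall5 [[ 0.57768964 -0.22820891]
 [ 0.60130605 -0.22555094]] [[ 0.59040249 -0.21133313]]
[134. 134. 131. 130. 129. 129. 129. 129. 125. 106.  83.  85.  86.  87.
  89.  91.  82.  27.  30.  32.  33.  33.  34.  35.  35.]
[[ 32 135  36  22  25  24  27  25  27  23  23  23]
 [ 14  27  28  24  28  25  23  29  26  27  21  25]
 [ 10  26  33  54  27  23  25  22  22  26  26  34]
 [ 91  11  14  11  21  34   8  40 135 129  52  41]
 [ 75   5  11  12  11   8  10  23 113  42  43  42]]
```

```bash
python3 - <<'E'
from h import *
for n in ("w5","w6"):
    i=cv2.imread(f"pics/{n}.png")
    print(n,i[100:300:4,250:262].mean((1,2)).round().astype(int))
    _,_,st,c=cv2.connectedComponentsWithStats((cv2.GaussianBlur(i,(3,3),0).max(2)<48).astype(np.uint8)*(np.arange(480)[:,None]<395).astype(np.uint8))
    for a,b in zip(st[1:],c[1:]):
        if a[4]>600: print(a,b.round())
E
```

```text
w5 [120 121 122 122 121 121 122 121 122 121 122 121 121 122 124 125 124 124
 123 123 123 123 123 122 123 123 123 107 137 134 135 135 131 134 136 138
 133 132 135 134 137 134 133 136 135 140 133 138 138 139]
[  90  231   78   71 3731] [130. 265.]
[ 295  280   42  115 1185] [316. 350.]
[ 126  309   66   62 2731] [159. 338.]
[   0  351  294   44 5733] [202. 378.]
[ 338  351  300   44 5776] [431. 378.]
w6 [124 124 122 122 121 122 121 121 120 120 120 121 121 121 121 123 123 123
 124 124 125 124 125 125 125 124 123 108 137 133 135 135 130 133 136 137
 132 131 135 133 136 133 133 135 134 139 132 138 137 138]
[  90  231   78   71 3729] [130. 265.]
[ 295  280   42  115 1170] [316. 351.]
[ 126  309   66   62 2738] [159. 338.]
[   0  351  294   44 5731] [202. 378.]
[ 338  351  300   44 5786] [431. 378.]
```

```bash
python3 - <<'E'
from h import *
s=observe();print(s["ee_pos"],s["ft_force"])
for n in ("w5","w6"):
    i=cv2.imread(f"pics/{n}.png").mean(2)
    for a in (66,385,405): print(n,a,i[200:348:4,a:a+8].mean(1).round().astype(int))
m=camera_model("wrist")
for r in (250,300,340): print(r,proj([(389,r),(70,r)],.025,m=m).round(4),proj([(389,r),(70,r)],.004,m=m).round(4))
E
```

```text
[ 0.70674946 -0.18332078  0.03342903] [ 0.25993351 -0.44733327 -2.85580667]
w5 66 [131 130 123 117 109 101  93  85  74  65  64  64  64  65  65  65  65  65
  64  63  63  63  64  64  64  64  64  65  67  68  74  80  91 100 107 114
 120]
w5 385 [119 119 118 118 117 118 120 120 120 118 120 121 120 119 119 119 119 118
 117 118 118 118 118 118 118 121 122 122 122 122 124 123 122 122 120 120
 122]
w5 405 [118 119 119 118 117 116 115 118 118 117 118 118 118 117 117 117 116 116
 116 116 116 115 114 115 116 117 118 117 117 118 118 119 118 116 116 117
 116]
w6 66 [129 130 131 128 120 111 103  95  86  78  69  62  63  62  63  64  63  62
  62  63  62  63  63  64  65  65  65  65  65  66  67  69  75  82  94 102
 109]
w6 385 [120 120 120 119 118 118 119 118 116 117 117 118 120 120 120 121 121 122
 121 122 122 122 122 121 121 121 121 120 123 122  69  73  71  75  78 111
 114]
w6 405 [116 115 115 115 114 115 115 115 115 115 115 116 118 119 119 118 117 118
 117 117 117 116 116 117 117 117 117 115 116 101  67  69  73  74  72 126
 110]
250 [[ 0.7422 -0.1577]
 [ 0.5793 -0.1662]] [[ 0.7469 -0.1647]
 [ 0.5648 -0.1741]]
300 [[ 0.7452 -0.1853]
 [ 0.575  -0.1948]] [[ 0.7502 -0.1955]
 [ 0.56   -0.2062]]
340 [[ 0.7479 -0.2092]
 [ 0.571  -0.2199]] [[ 0.7532 -0.2222]
 [ 0.5555 -0.2341]]
```

```bash
python3 - <<'E'
from h import *
m=camera_model("wrist")
i=cv2.imread("pics/w6.png").mean(2)
print(i[206:216,300:312].mean(1).round(),i[216:219,80:100].mean(0).round().astype(int),i[216:219,355:375].mean(0).round().astype(int))
for z in (.018,.022,.026,.03,.034,.038):
    p=proj([(88,210.5),(366,210.5)],z,m=m); print(z,np.linalg.norm(p[1]-p[0]).round(4),p.round(4).tolist(),np.arctan2(*(p[1]-p[0])[::-1]))
E
```

```text
[119. 120. 103.  68.  69. 109. 137. 135. 134. 134.] [129 129 129 128 128 127 129 130 138 137 138 137 137 137 137 137 137 137
 137 137] [133 134 133 134 134 134 133 133 133 133 134 135 120 115 117 116 118 118
 118 118]
0.018 0.1427 [[0.5873, -0.1466], [0.7299, -0.1397]] 0.04838953296911662
0.022 0.1397 [[0.5898, -0.1456], [0.7293, -0.1388]] 0.048389532969116626
0.026 0.1366 [[0.5923, -0.1445], [0.7287, -0.1379]] 0.04838953296911664
0.03 0.1335 [[0.5948, -0.1435], [0.7281, -0.137]] 0.04838953296911662
0.034 0.1304 [[0.5973, -0.1424], [0.7276, -0.1361]] 0.04838953296911659
0.038 0.1274 [[0.5997, -0.1414], [0.727, -0.1353]] 0.0483895329691166
```

```bash
python3 - <<'E'
import cv2,numpy as np
c=np.zeros((600,800,3),np.uint8)
c[:275]=cv2.resize(cv2.imread("pics/w6.png")[180:400],(800,275))
c[280:600,:440]=cv2.resize(cv2.imread("pics/s6.png")[100:260,250:470],(440,320),interpolation=cv2.INTER_CUBIC)
c[280:550,445:800]=cv2.resize(cv2.imread("pics/top6.png")[135:270,350:527],(355,270),interpolation=cv2.INTER_CUBIC)
cv2.imwrite("pics/comp.png",c)
E
```

```text
(no output)
```

View pics/comp.png

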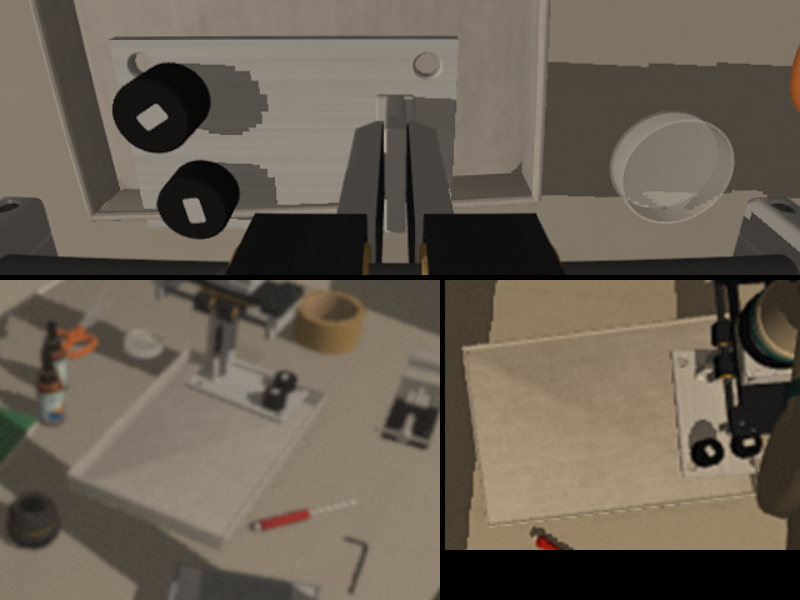

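The picture shows the cover's end reaching past the tray's right wall without any contact force, so it does not touch the wall and the wall cannot tip it. Both pucks are still on it at (160,105) and (198,198). The handwheel cannot tilt the tool, so I will set the cover down in the tray and regrip the rib by its ends with a shallow grip. Then I lift so that the far end stays down and the plate swivels in the pads.

```bash
python3 -m handwheel '[{"x":0,"y":0,"z":-0.3,"spin":0},{"x":0,"y":0,"z":-0.4,"spin":0},{"x":0.3,"y":0.1,"z":-0.1,"spin":-0.1},{"x":0.6,"y":0.2,"z":0,"spin":-0.2},{"x":0.8,"y":0.2,"z":0,"spin":-0.2},{"x":0.6,"y":0.2,"z":0,"spin":-0.1},{"x":0.4,"y":0.1,"z":0,"spin":0},{"x":0.2,"y":0,"z":0,"spin":0},{"x":0,"y":0,"z":0,"spin":0}]'; python3 -c "
from h import *
print(to_tool([.7255,-.1244,.021],1.6675,observe()))"
```

```text
t: 15.8
ee_pos: [0.718, -0.1233, 0.0493]
orientation: [-3.141, -0.0, 1.672]
ft_force: [-0.2, 0.3, -2.3]
finger_gap: 0.085
gripper_force: 30.0
[-0.09  0.37  1.41  0.05]
```

```bash
python3 -m handwheel '[{"x":0,"y":0.2,"z":0.2,"spin":0},{"x":0,"y":0.17,"z":0.4,"spin":0},{"x":0,"y":0,"z":0.3,"spin":0},{"x":0,"y":0,"z":0.2,"spin":0},{"x":0,"y":0,"z":0.1,"spin":0}]' | grep -E 'ee_pos|ft'; python3 -m handwheel '[{"x":0,"y":0,"z":0.1,"spin":0},{"x":0,"y":0,"z":0.1,"spin":0}]'| grep -E 'ee_pos|ft'; python3 -m handwheel '[{"x":0,"y":0,"z":0.05,"spin":0},{"x":0,"y":0,"z":0.05,"spin":0}]'| grep -E 'ee_pos|ft'
```

```text
ee_pos: [0.7249, -0.1237, 0.0243]
ft_force: [-0.5, -0.8, -3.1]
ee_pos: [0.7256, -0.1237, 0.0215]
ft_force: [0.4, 0.5, -2.3]
ee_pos: [0.7256, -0.1235, 0.0206]
ft_force: [-1.5, 1.5, 6.0]
```

The cover rests on the tray floor. I release, rise clear of the rib, and turn a quarter.

```bash
python3 -m handwheel '[{"x":0,"y":0,"z":0,"spin":0},{"x":0,"y":0,"z":0,"spin":0},{"x":0,"y":0,"z":0,"spin":0}]' 0.7; python3 -m handwheel '[{"x":0,"y":0,"z":-0.5,"spin":0},{"x":0,"y":0,"z":-1,"spin":0},{"x":0,"y":0,"z":-0.8,"spin":0},{"x":0,"y":0,"z":-0.2,"spin":0.5},{"x":0,"y":0,"z":0,"spin":1},{"x":0,"y":0,"z":0,"spin":1},{"x":0,"y":0,"z":0,"spin":1},{"x":0,"y":0,"z":0,"spin":1},{"x":0,"y":0,"z":0,"spin":1},{"x":0,"y":0,"z":0,"spin":1},{"x":0,"y":0,"z":0,"spin":1},{"x":0,"y":0,"z":0,"spin":1}]' 0.25; python3 -m handwheel '[{"x":0,"y":0,"z":0,"spin":1},{"x":0,"y":0,"z":0,"spin":1},{"x":0,"y":0,"z":0,"spin":1},{"x":0,"y":0,"z":0,"spin":1},{"x":0,"y":0,"z":0,"spin":1},{"x":0,"y":0,"z":0,"spin":1},{"x":0,"y":0,"z":0,"spin":1},{"x":0,"y":0,"z":0,"spin":1},{"x":0,"y":0,"z":0,"spin":1},{"x":0,"y":0,"z":0,"spin":1},{"x":0,"y":0,"z":0,"spin":1},{"x":0,"y":0,"z":0,"spin":0.1}]'; python3 -c "
from h import *
print(to_tool([.7255,-.1264,.046],.0967,observe()))
cv2.imwrite('pics/w7.png',capture('wrist'));m=camera_model('wrist');print(m['extrinsics'][:3,3])
H=np.array([[58,34],[58,-34],[-58,-34],[-58,34]])/1e3
R=lambda t:np.array([[np.cos(t),-np.sin(t)],[np.sin(t),np.cos(t)]])
c=np.array([.7255,-.1264])-R(.0967)@[.045,0]
P=np.c_[H@R(.0967).T+c,np.full(4,.009)]
T=np.linalg.inv(m['extrinsics']);print(cv2.projectPoints(P,cv2.Rodrigues(T[:3,:3])[0],T[:3,3],m['intrinsics'],m['distortion'])[0][:,0].round())"
```

```text
t: 17.0
ee_pos: [0.7258, -0.1236, 0.0197]
orientation: [3.141, 0.0, 1.671]
ft_force: [-0.1, -0.0, 0.1]
finger_gap: 0.287
gripper_force: 0.0
t: 18.2
ee_pos: [0.7259, -0.1236, 0.0703]
orientation: [3.141, -0.0, 0.987]
ft_force: [0.7, -0.6, -0.0]
finger_gap: 0.749
gripper_force: 0.0
t: 19.4
ee_pos: [0.7258, -0.1236, 0.0702]
orientation: [3.141, -0.001, 0.102]
ft_force: [-0.6, 0.4, 0.5]
finger_gap: 0.751
gripper_force: 0.0
[-0.03  0.14  1.21  0.07]
[ 0.81031139 -0.11474284  0.24045753]
[[268. 240.]
 [374. 240.]
 [365. 390.]
 [273. 389.]]
```

```bash
python3 -m handwheel '[{"x":0,"y":0.14,"z":0.3,"spin":0.06},{"x":0,"y":0,"z":0.6,"spin":0},{"x":0,"y":0,"z":0.4,"spin":0},{"x":0,"y":0,"z":0.2,"spin":0}]'; python3 -m handwheel '[{"x":0,"y":0,"z":0,"spin":0},{"x":0,"y":0,"z":0,"spin":0},{"x":0,"y":0,"z":0,"spin":0},{"x":0,"y":0,"z":0,"spin":0},{"x":0,"y":0,"z":0,"spin":0}]' 0.6
```

```text
t: 19.85
ee_pos: [0.7247, -0.1261, 0.0374]
orientation: [-3.141, 0.003, 0.098]
ft_force: [0.3, 0.1, 0.1]
finger_gap: 0.751
gripper_force: 0.0
t: 20.35
ee_pos: [0.7262, -0.1263, 0.0399]
orientation: [3.141, -0.001, 0.098]
ft_force: [-0.1, 0.1, 0.5]
finger_gap: 0.459
gripper_force: 30.0
```

```bash
python3 -m handwheel '[{"x":0,"y":0,"z":-0.2,"spin":0},{"x":0,"y":0,"z":-0.4,"spin":0},{"x":0,"y":0,"z":-0.4,"spin":0},{"x":0,"y":0,"z":-0.2,"spin":0},{"x":0,"y":0,"z":0,"spin":0}]'; python3 - <<'E'
from h import *
i=capture('wrist');cv2.imwrite('pics/w8.png',i);s=observe();print(s['ft_force'],s['moment'])
def blobs(n):
    i=cv2.imread(f"pics/{n}.png")
    _,_,st,c=cv2.connectedComponentsWithStats((cv2.GaussianBlur(i,(3,3),0).max(2)<48).astype(np.uint8)*(np.arange(480)[:,None]<395).astype(np.uint8))
    for a,b in zip(st[1:],c[1:]):
        if a[4]>500: print(n,a,b.round())
blobs("w7");blobs("w8")
m=camera_model("wrist");T=np.linalg.inv(m['extrinsics']);print(m['extrinsics'].round(3))
E
```

```text
t: 20.85
ee_pos: [0.7265, -0.1265, 0.0647]
orientation: [3.141, -0.002, 0.098]
ft_force: [0.1, 1.3, -1.4]
finger_gap: 0.461
gripper_force: 30.0
[ 0.16693454  0.54232769 -3.16390398] [ 0.09274403 -0.19885263  0.03275104]
w7 [   0    0   92   58 3386] [47. 23.]
w7 [    0   279   638   116 17889] [317. 368.]
w8 [   0    0   77   59 3005] [39. 25.]
w8 [ 213  279  206  116 4573] [319. 362.]
w8 [   0  350  222   45 5418] [143. 376.]
w8 [ 410  350  228   45 5460] [489. 376.]
[[ 0.096 -0.953 -0.288  0.811]
 [-0.995 -0.092 -0.027 -0.118]
 [-0.001  0.289 -0.957  0.234]
 [ 0.     0.     0.     1.   ]]
```

```bash
cat >> h.py <<'E'
PUCK=np.array([[-.046,.018,.021/2+.005],[-.038,-.025,.008+.005]])  # cover frame, mid-height
def pred(tilt,tcp,yaw,dz,cam="scene",pts=PUCK):
    # cover frame held at rib (.045,0,dz) by TCP; -x end down by tilt(deg)
    a=-np.radians(tilt); Ry=np.array([[np.cos(a),0,np.sin(a)],[0,1,0],[-np.sin(a),0,np.cos(a)]])
    c,s=np.cos(yaw),np.sin(yaw); Rz=np.array([[c,-s,0],[s,c,0],[0,0,1]])
    P=(pts-[.045,0,dz])@(Rz@Ry).T+tcp
    m=camera_model(cam);T=np.linalg.inv(m["extrinsics"])
    return cv2.projectPoints(P,cv2.Rodrigues(T[:3,:3])[0],T[:3,3],m["intrinsics"],m["distortion"])[0][:,0].round()
def dark(cam,box,thr=50,amin=40):
    i=capture(cam);x0,y0,x1,y1=box;g=i[y0:y1,x0:x1].max(2)
    _,_,st,c=cv2.connectedComponentsWithStats((g<thr).astype(np.uint8))
    return [(a[:5]+[x0,y0,0,0,0],(b+[x0,y0]).round()) for a,b in zip(st[1:],c[1:]) if a[4]>amin]
E
python3 - <<'E'
from h import *
t=observe()["ee_pos"]
for a in (0,-10,10,20,30): print(a,pred(a,t,.0967,.036).tolist())
for d in dark("scene",(330,80,470,230)): print(d)
E
python3 -m handwheel '[{"x":0,"y":0,"z":0,"spin":0},{"x":0,"y":0,"z":0,"spin":0}]' 0.55
```

```text
0 [[370.0, 163.0], [375.0, 153.0]]
-10 [[371.0, 158.0], [376.0, 149.0]]
10 [[368.0, 167.0], [372.0, 157.0]]
20 [[364.0, 171.0], [369.0, 160.0]]
30 [[360.0, 173.0], [365.0, 163.0]]
(array([350,  81,  22,  24, 149]), array([362.,  91.]))
(array([330, 101,  21,  17, 204]), array([337., 110.]))
(array([345, 118,   4,  18,  57]), array([346., 127.]))
(array([363, 154,  16,  18, 118]), array([370., 163.]))
(array([444, 160,  24,  18, 210]), array([456., 169.]))
t: 21.15
ee_pos: [0.7255, -0.1262, 0.063]
orientation: [-3.141, 0.001, 0.098]
ft_force: [-1.3, -0.6, -1.9]
finger_gap: 0.459
gripper_force: 30.0
```

The puck sits at scene pixel (370,163), which is the level prediction, so the shallow grip still holds the plate level. I'll set it down and regrip with only a small overlap of the pads on the rib, so that it acts as a hinge.

```bash
python3 -m handwheel '[{"x":0,"y":0,"z":0.4,"spin":0},{"x":0,"y":0,"z":0.4,"spin":0},{"x":0,"y":0,"z":0.3,"spin":0},{"x":0,"y":0,"z":0.1,"spin":0},{"x":0,"y":0,"z":0.05,"spin":0}]'; python3 -m handwheel '[{"x":0,"y":0,"z":0,"spin":0},{"x":0,"y":0,"z":0,"spin":0},{"x":0,"y":0,"z":-0.1,"spin":0},{"x":0.2,"y":0,"z":-0.15,"spin":0},{"x":0.25,"y":0,"z":0,"spin":0},{"x":0,"y":0,"z":0,"spin":0}]' 0.4;
```

```text
t: 21.65
ee_pos: [0.7255, -0.1262, 0.0392]
orientation: [-3.142, 0.001, 0.098]
ft_force: [-4.0, 0.1, 7.3]
finger_gap: 0.461
gripper_force: 30.0
t: 22.25
ee_pos: [0.736, -0.1254, 0.0437]
orientation: [3.141, -0.001, 0.098]
ft_force: [0.3, 0.0, 0.3]
finger_gap: 0.602
gripper_force: 0.0
```

```bash
python3 -m handwheel '[{"x":-0.05,"y":0,"z":0,"spin":0},{"x":0,"y":0,"z":0,"spin":0},{"x":0,"y":0,"z":0,"spin":0},{"x":0,"y":0,"z":0,"spin":0}]' 0.6;  python3 -m handwheel '[{"x":0,"y":0,"z":-0.1,"spin":0},{"x":0,"y":0,"z":-0.2,"spin":0},{"x":0,"y":0,"z":-0.3,"spin":0},{"x":0,"y":0,"z":-0.3,"spin":0},{"x":0,"y":0,"z":-0.1,"spin":0},{"x":0,"y":0,"z":0,"spin":0}]';python3 - <<'E'
from h import *
s=observe();t=s["ee_pos"];print(s["moment"])
for a in (0,5,10,20): print(a,pred(a,t,.0967,.034).tolist())
for d in dark("scene",(340,130,420,200)): print(d)
E
```

```text
t: 22.65
ee_pos: [0.7335, -0.1254, 0.0432]
orientation: [-3.141, 0.001, 0.098]
ft_force: [1.0, -0.7, -1.4]
finger_gap: 0.445
gripper_force: 30.0
t: 23.25
ee_pos: [0.7347, -0.1256, 0.0644]
orientation: [3.141, -0.002, 0.098]
ft_force: [1.1, 0.7, -0.9]
finger_gap: 0.448
gripper_force: 30.0
[ 0.02304772 -0.19119279  0.0221011 ]
0 [[367.0, 161.0], [372.0, 152.0]]
5 [[366.0, 163.0], [371.0, 154.0]]
10 [[365.0, 165.0], [369.0, 156.0]]
20 [[362.0, 169.0], [366.0, 159.0]]
(array([367, 157,  10,  10,  54]), array([371., 162.]))
(array([361, 167,  11,   9,  59]), array([366., 171.]))
```

```bash
python3 - <<'E'
from h import *
t=np.array([.7256,-.1262,.041])
print("flat",pred(0,t,.0967,.037).tolist())
for lift,a in ((.02,10),(.02,0),(.02,5)): print(lift,a,pred(a,t+[0,0,lift],.0967,.037).tolist())
E
```

```text
flat [[369.0, 171.0], [374.0, 161.0]]
0.02 10 [[368.0, 168.0], [372.0, 159.0]]
0.02 0 [[370.0, 164.0], [375.0, 155.0]]
0.02 5 [[369.0, 166.0], [373.0, 157.0]]
```

```bash
python3 - <<'E'
from h import *
E=np.array([[.07,.03,.005],[.07,-.03,.005],[.07,0,0]])
s=observe();cv2.imwrite("pics/w9.png",capture("wrist"))
t=np.array([.7256,-.1262,.041])
for n,l,a in (("flat",0,0),("lift",.02,0),("tilt",.02,10),("flat+9",0,0)):
    print(n,pred(a,t+[.009*(n=="flat+9"),0,l],.0967,.037,"wrist",E).tolist())
i=cv2.imread("pics/w9.png").mean(2)
for c in (262,282,300,340,360,378): print(c,i[190:290:3,c-3:c+3].mean(1).round().astype(int).tolist())
E
```

```text
flat [[268.0, 237.0], [364.0, 237.0], [316.0, 235.0]]
lift [[264.0, 247.0], [368.0, 247.0], [316.0, 245.0]]
tilt [[262.0, 241.0], [370.0, 241.0], [316.0, 237.0]]
flat+9 [[269.0, 223.0], [366.0, 223.0], [317.0, 221.0]]
262 [92, 117, 114, 92, 73, 71, 71, 71, 70, 70, 69, 71, 98, 135, 124, 123, 70, 159, 156, 156, 150, 123, 120, 120, 74, 105, 158, 156, 156, 153, 68, 69, 69, 68]
282 [70, 71, 71, 71, 71, 70, 70, 70, 71, 71, 69, 71, 103, 141, 120, 123, 72, 82, 82, 92, 100, 95, 86, 86, 86, 87, 81, 79, 76, 73, 72, 71, 74, 72]
300 [70, 70, 70, 71, 70, 71, 70, 71, 71, 70, 71, 72, 104, 140, 121, 124, 72, 81, 81, 80, 81, 81, 81, 80, 80, 81, 80, 81, 79, 73, 72, 72, 73, 72]
340 [70, 70, 69, 69, 70, 70, 69, 69, 69, 80, 71, 73, 105, 142, 117, 124, 73, 81, 81, 82, 81, 82, 82, 82, 82, 82, 79, 82, 81, 73, 72, 72, 72, 72]
360 [69, 69, 70, 69, 70, 70, 70, 70, 70, 66, 71, 72, 107, 142, 118, 122, 73, 80, 82, 81, 112, 130, 144, 143, 158, 157, 158, 156, 157, 114, 43, 35, 26, 17]
378 [102, 119, 119, 105, 89, 70, 70, 70, 70, 67, 71, 75, 109, 141, 120, 123, 72, 135, 158, 158, 156, 124, 122, 118, 83, 91, 150, 158, 158, 158, 149, 66, 68, 68]
```

```bash
python3 - <<'E'
from h import *
i=cv2.imread("pics/w9.png").mean(2)
print(i[241:244,222:260].mean(0).round().astype(int).tolist());print(i[241:244,372:412].mean(0).round().astype(int).tolist())
E=np.array([[.07,.045,.005],[.07,-.045,.005],[.058,.034,.005],[.058,-.034,.005]])
t=np.array([.7256,-.1262,.041])
for n,l,a,x in (("flat",0,0,0),("lift",.02,0,0),("lift+8",.02,0,.008),("tilt",.02,10,0),("tilt+4",.02,10,.004)):
    print(n,pred(a,t+[x,0,l],.0967,.037,"wrist",E).tolist())
E
```

```text
[118, 119, 120, 119, 119, 119, 119, 119, 119, 119, 119, 119, 119, 117, 135, 153, 156, 156, 156, 155, 154, 153, 153, 154, 154, 153, 153, 154, 153, 152, 153, 156, 155, 153, 154, 155, 156, 157]
[152, 151, 149, 150, 151, 150, 150, 152, 153, 151, 151, 150, 152, 153, 151, 149, 149, 148, 148, 147, 145, 145, 147, 149, 144, 127, 128, 127, 126, 126, 126, 127, 126, 126, 127, 126, 126, 126, 126, 126]
flat [[244.0, 237.0], [388.0, 237.0], [262.0, 255.0], [370.0, 255.0]]
lift [[238.0, 247.0], [394.0, 247.0], [258.0, 267.0], [374.0, 267.0]]
lift+8 [[238.0, 234.0], [396.0, 234.0], [258.0, 254.0], [376.0, 254.0]]
tilt [[235.0, 241.0], [397.0, 241.0], [257.0, 260.0], [375.0, 260.0]]
tilt+4 [[236.0, 235.0], [398.0, 235.0], [257.0, 253.0], [376.0, 253.0]]
```

The wrist image shows the cover's end corners at columns 236 and 397, matching a 10° tilt with the far end on the tray floor. The hinge works, so I keep lifting.

```bash
python3 -m handwheel '[{"x":0,"y":0,"z":-0.2,"spin":0},{"x":0,"y":0,"z":-0.3,"spin":0},{"x":0,"y":0,"z":-0.3,"spin":0},{"x":0,"y":0,"z":-0.3,"spin":0},{"x":0,"y":0,"z":-0.3,"spin":0},{"x":0,"y":0,"z":-0.3,"spin":0},{"x":0,"y":0,"z":-0.3,"spin":0},{"x":0,"y":0,"z":-0.2,"spin":0},{"x":0,"y":0,"z":0,"spin":0},{"x":0,"y":0,"z":0,"spin":0}]'; python3 - <<'E'
from h import *
t=np.array([.7276,-.1262,.041])
for a in (10,20,30,35): print(a,pred(a,t+[0,0,.065],.0967,.037).tolist(),pred(a,t+[0,0,.065],.0967,.037,pts=np.array([[-.07,.02,0],[-.07,-.03,0]])).tolist())
for d in dark("scene",(310,110,430,240)): print(d)
for d in dark("top",(350,140,520,265),amin=20): print(d)
E
```

```text
t: 24.35
ee_pos: [0.734, -0.1256, 0.1076]
orientation: [3.141, -0.0, 0.098]
ft_force: [0.3, 0.1, -2.6]
finger_gap: 0.445
gripper_force: 30.0
10 [[369.0, 153.0], [373.0, 144.0]] [[375.0, 163.0], [384.0, 153.0]]
20 [[365.0, 157.0], [370.0, 147.0]] [[370.0, 167.0], [379.0, 157.0]]
30 [[361.0, 160.0], [366.0, 150.0]] [[365.0, 170.0], [373.0, 160.0]]
35 [[359.0, 161.0], [364.0, 150.0]] [[361.0, 171.0], [370.0, 161.0]]
(array([342, 110,   5,  13,  43]), array([344., 116.]))
(array([362, 158,  15,  18, 107]), array([369., 167.]))
(array([436, 140,  39,  27, 754]), array([453., 152.]))
(array([476, 140,  22,  17, 164]), array([487., 147.]))
(array([514, 147,   6,   5,  23]), array([517., 149.]))
(array([491, 166,  22,  16, 203]), array([501., 172.]))
(array([466, 201,  21,  16, 127]), array([474., 211.]))
(array([446, 211,  14,  10, 118]), array([452., 215.]))
(array([479, 226,   6,  17,  25]), array([481., 235.]))
```

```bash
python3 - <<'E'
from h import *
for z in (.012,.03): print(z,proj([(452,215),(474,211)],z).round(4).tolist())
i=capture("top")[195:232,430:495].max(2); 
for r in i[::2,::2]: print("".join("#" if v<55 else "+" if v<95 else "." if v<150 else " " for v in r))
j=capture("scene")[140:190,345:405].max(2)
for r in j[::2]: print("".join("#" if v<55 else "+" if v<95 else "." if v<150 else " " for v in r))
m=camera_model("top");
E=np.array([[-.07,.045,.005],[-.07,-.045,.005],[.041,-.045,.005],[.041,.045,.005]])
for a in (20,30,35): print(a,pred(a,np.array([.7276,-.1262,.106]),.0967,.037,"top",E).tolist())
E
```

```text
0.012 [[0.6329, -0.1161], [0.6409, -0.165]]
0.03 [[0.6307, -0.1116], [0.6385, -0.1596]]
. . ..                      .####
.    .                     .#####
....                       .#####
 .. .                      +#####
  . ..                     ######
  ....                  . .######
   ...                 +. +######
     .  ..  +      .++++  ###+###
     .  .++++++   .++####.#######
        .+++###.  ###############
        +######.  ###############
        +######.  ###############
        +######.  .+++.  ########
        +######.        .########
        .+.+.+.         .########
                        .####+##+
                        .#######.
                        .######+.
                        .######+.
                ............................................
                  ..........................................
                     .......................................
                       .....................................
                          ..................................
                            ................................

[... 662 characters left out ...]
  ......
......................+#######++................... ........
.......................++####+..............................
.........................++++...............................
......................................  .... ...............
................................ .... .  ..... .............
......................................       ...............
................................ . ..... .  ................
............................ ...............................
20 [[443.0, 217.0], [485.0, 212.0], [483.0, 161.0], [441.0, 166.0]]
30 [[441.0, 212.0], [481.0, 207.0], [483.0, 158.0], [441.0, 163.0]]
35 [[440.0, 209.0], [480.0, 204.0], [483.0, 157.0], [441.0, 162.0]]
```

The pucks have slid down to the lower end: the top-view blobs at (452,215) and (474,211) lie beyond the predicted plate edge. I withdraw the plate horizontally and then lift it.

```bash
python3 -m handwheel '[{"x":0.1,"y":0,"z":0,"spin":0},{"x":0.2,"y":0,"z":0,"spin":0},{"x":0.3,"y":0,"z":0,"spin":0},{"x":0.3,"y":0,"z":0,"spin":0},{"x":0.3,"y":0,"z":0,"spin":0},{"x":0.3,"y":0,"z":0,"spin":0},{"x":0.1,"y":0,"z":0,"spin":0},{"x":0,"y":0,"z":-0.2,"spin":0},{"x":0,"y":0,"z":-0.4,"spin":0},{"x":0,"y":0,"z":-0.4,"spin":0},{"x":0,"y":0,"z":0,"spin":0},{"x":0,"y":0,"z":0,"spin":0}]'; python3 - <<'E'
from h import *
T=capture("top");cv2.imwrite("pics/top10.png",T);S=capture("scene");cv2.imwrite("pics/s10.png",S);s=observe();print(s["ft_force"])
i=T[195:236,430:500].max(2)
for r in i[::2]: print("".join("#" if v<55 else "+" if v<95 else "." if v<150 else " " for v in r))
j=S[140:190,345:405].max(2)
for r in j[::2]: print("".join("#" if v<55 else "+" if v<95 else "." if v<150 else " " for v in r))
E
```

```text
t: 25.75
ee_pos: [0.7658, -0.1226, 0.1284]
orientation: [3.141, -0.001, 0.098]
ft_force: [-0.0, 0.2, -1.2]
finger_gap: 0.445
gripper_force: 30.0
[-0.6770758   0.0408926  -1.62233439]
         ...    ...                             .+###############+... 
...       ..                         ...        .###########+###++..  
 ... .              ..            .            .+##############++..   
  . ..     .  .    .  ..                 ..    .+#############++..    
    .    ....... . ........                    .######+######++..     
      ........ ...    .                        .####+#######++...     
      ...  .     ..                            .###########++..       
           .                            ........+#########++..        
                .....+#######.     .#############+#######++..     .+++
               +#############.     +##################+##++...++++++++
               .#############+.    .###################+#++++++++++++#
               .##############.    .+####++..++....+####+++++++++###++
                +#############.                    ....+++####++#
[... 1398 characters left out ...]
###++........................
......................+#########+++.........................
....................++########+.............................
....................+#######+++.............................
....................+######++...............................
....................++######+...............................
........................++++................................
.................................... .......................
.................................... ..  . .  ..............
..................................... ..  . ..... ..........
..........................................  ................
............................................................
```

The wrist force has fallen to 1.6 N, which is the empty cover. Both pucks lie still in the tray at about (0.633,-0.112) and (0.640,-0.162). Next I carry the tilted cover to the free worktop where it started, lay it flat and regrip it squarely.

```bash
python3 -m handwheel '[{"x":0,"y":0,"z":-0.5,"spin":0},{"x":0,"y":0,"z":-0.8,"spin":0},{"x":0,"y":0,"z":-0.8,"spin":0},{"x":0,"y":0,"z":-0.8,"spin":0},{"x":0,"y":0,"z":-0.8,"spin":0},{"x":-0.1,"y":-0.3,"z":-0.6,"spin":0},{"x":-0.2,"y":-0.6,"z":-0.3,"spin":0},{"x":-0.3,"y":-1,"z":0,"spin":0},{"x":-0.3,"y":-1,"z":0,"spin":0},{"x":-0.3,"y":-1,"z":0,"spin":0},{"x":-0.3,"y":-1,"z":0,"spin":0},{"x":-0.3,"y":-1,"z":0,"spin":0}]' | grep -E 't:|ee|ft|gap'; python3 -m handwheel '[{"x":-0.3,"y":-1,"z":0,"spin":0},{"x":-0.3,"y":-1,"z":0,"spin":0},{"x":-0.3,"y":-1,"z":0,"spin":0},{"x":-0.3,"y":-1,"z":0,"spin":0},{"x":-0.3,"y":-1,"z":0,"spin":0},{"x":-0.3,"y":-1,"z":0,"spin":0},{"x":-0.3,"y":-1,"z":0,"spin":0},{"x":-0.3,"y":-1,"z":0,"spin":0},{"x":-0.3,"y":-1,"z":0,"spin":0},{"x":-0.3,"y":-1,"z":0,"spin":0},{"x":-0.3,"y":-1,"z":0,"spin":0},{"x":-0.3,"y":-1,"z":0,"spin":0}]'| grep -E 't:|ee|ft|gap'; python3 -m handwheel '[{"x":-0.3,"y":-1,"z":0,"spin":0},{"x":-0.3,"y":-1,"z":0,"spin":0},{"x":-0.3,"y":-1,"z":0,"spin":0},{"x":-0.3,"y":-1,"z":0,"spin":0},{"x":-0.1,"y":-1,"z":0,"spin":0},{"x":0,"y":-0.6,"z":0,"spin":0},{"x":0,"y":-0.3,"z":0,"spin":0},{"x":0,"y":0,"z":0,"spin":0}]'; python3 - <<'E'
from h import *
S=capture("scene");cv2.imwrite("pics/s11.png",S);cv2.imwrite("pics/top11.png",capture("top"));cv2.imwrite("pics/w11.png",capture("wrist"))
print(to_tool([.58,.35,.2],.0967,observe()))
i=cv2.imread("pics/top11.png")[150:258,365:500:1].max(2)
for r in i[30:90:2]: print("".join("#" if v<55 else "+" if v<95 else "." if v<140 else " " for v in r[40:]))
E
```

```text
t: 27.05
ee_pos: [0.7173, -0.0064, 0.2193]
ft_force: [-0.3, 0.2, -2.3]
finger_gap: 0.442
t: 28.25
ee_pos: [0.6225, 0.2249, 0.2194]
ft_force: [-1.0, -0.8, -1.6]
finger_gap: 0.444
t: 29.05
ee_pos: [0.5859, 0.339, 0.2192]
orientation: [3.141, -0.0, 0.099]
ft_force: [0.5, -0.9, -0.3]
finger_gap: 0.446
gripper_force: 30.0
[-0.25 -0.66  0.97  0.  ]
.                                                                                        .++.  
 .                   .                                                                   .+++. 
   .     .                                                                               .+++. 
                                                                                         ..++..
.      .                                                                                  .++. 
 ...                                                                                      .+++.
                                                                                          ..++.
                                                                                   
[... 520 characters left out ...]
                                                                  .+
                                                                                             .+
                                               .......       ...+#########.                  .+
                                        .+############.     +#############+                   .
                                        +#############.     .##############.                  .
                                        +##############.    .############++.                  .
                                         +#############.     ......                            
                                         +#########+++.
```

Both pucks lie well inside the tray (top-view columns 445-480, rows 211-221). Now lowering the cover onto the worktop.

```bash
python3 -m handwheel '[{"x":0,"y":-0.3,"z":0.5,"spin":0},{"x":0,"y":-0.3,"z":1,"spin":0},{"x":0,"y":0,"z":1,"spin":0},{"x":0,"y":0,"z":1,"spin":0},{"x":0,"y":0,"z":1,"spin":0},{"x":0,"y":0,"z":0.7,"spin":0},{"x":0,"y":0,"z":0.4,"spin":0},{"x":0,"y":0,"z":0,"spin":0}]'| grep -E 't:|ee|ft|gap';  python3 -m handwheel '[{"x":0.2,"y":0,"z":0.3,"spin":0},{"x":0.2,"y":0,"z":0.3,"spin":0},{"x":0.2,"y":0,"z":0.4,"spin":0},{"x":0.2,"y":0,"z":0.4,"spin":0},{"x":0.2,"y":0,"z":0.4,"spin":0},{"x":0.2,"y":0,"z":0.4,"spin":0}]'| grep -E 't:|ee|ft|gap'; python3 -m handwheel '[{"x":0.2,"y":0,"z":0.2,"spin":0},{"x":0.1,"y":0,"z":0.3,"spin":0},{"x":0.1,"y":0,"z":0.2,"spin":0},{"x":0,"y":0,"z":0,"spin":0}]'| grep -E 't:|ee|ft|gap'
```

```text
t: 30.0
ee_pos: [0.5841, 0.3497, 0.106]
ft_force: [0.5, -0.1, -1.9]
finger_gap: 0.447
t: 30.6
ee_pos: [0.6091, 0.3525, 0.0627]
ft_force: [0.0, 0.4, -1.8]
finger_gap: 0.445
t: 31.0
ee_pos: [0.6164, 0.3532, 0.0487]
ft_force: [-0.3, -0.7, -0.6]
finger_gap: 0.447
```

```bash
python3 -m handwheel '[{"x":0,"y":0,"z":0.15,"spin":0},{"x":0,"y":0,"z":0.15,"spin":0},{"x":0,"y":0,"z":0,"spin":0}]'| grep -E 't:|ee|ft|gap'; python3 -m handwheel '[{"x":0,"y":0,"z":0.1,"spin":0},{"x":0,"y":0,"z":0.05,"spin":0},{"x":0,"y":0,"z":0,"spin":0}]'| grep -E 't:|ee|ft|gap'; python3 - <<'E'
from h import *
cv2.imwrite("pics/w12.png",capture("wrist"))
m=camera_model("wrist");s=observe();print(s["ee_pos"],s["ft_force"])
E=np.array([[.07,.045,.005],[.07,-.045,.005],[.058,.034,.005],[.058,-.034,.005]])
for a,x in ((0,-.0085),(5,-.0085),(10,-.0085)): print(a,pred(a,np.array(s["ee_pos"])+[x,0,-.002],.0967,.037,"wrist",E).tolist())
i=cv2.imread("pics/w12.png").mean(2)
for c in (290,340): print(c,i[190:290:3,c-3:c+3].mean(1).round().astype(int).tolist())
E
```

```text
t: 31.3
ee_pos: [0.6163, 0.3533, 0.0432]
ft_force: [0.1, 0.5, -0.1]
finger_gap: 0.447
t: 31.6
ee_pos: [0.6165, 0.3533, 0.0403]
ft_force: [0.3, 0.4, -1.4]
finger_gap: 0.444
[0.61644397 0.3533014  0.0404184 ] [ 1.08819959 -0.14017141 -2.13021945]
0 [[236.0, 247.0], [394.0, 247.0], [256.0, 267.0], [374.0, 267.0]]
5 [[235.0, 244.0], [395.0, 244.0], [256.0, 263.0], [374.0, 263.0]]
10 [[234.0, 241.0], [396.0, 241.0], [255.0, 260.0], [375.0, 260.0]]
290 [110, 110, 109, 118, 118, 118, 118, 73, 75, 76, 76, 75, 74, 75, 75, 75, 75, 75, 75, 89, 89, 89, 89, 89, 89, 89, 89, 89, 78, 89, 90, 76, 75, 75]
340 [130, 130, 130, 130, 129, 129, 130, 96, 99, 77, 77, 77, 77, 77, 77, 76, 76, 77, 77, 91, 90, 90, 90, 90, 91, 91, 91, 91, 81, 90, 90, 74, 75, 74]
```

```bash
python3 -m handwheel '[{"x":0,"y":0,"z":0.1,"spin":0},{"x":0,"y":0,"z":0,"spin":0}]'| grep -E 'ee|ft'; python3 -m handwheel '[{"x":0,"y":0,"z":0.08,"spin":0},{"x":0,"y":0,"z":0,"spin":0}]'| grep -E 'ee|ft'
```

```text
ee_pos: [0.6166, 0.3534, 0.0398]
ft_force: [-1.5, -0.5, 4.2]
ee_pos: [0.6166, 0.3534, 0.0397]
ft_force: [-1.9, -0.9, 10.6]
```

```bash
python3 -m handwheel '[{"x":0,"y":0,"z":0,"spin":0},{"x":0,"y":0,"z":0,"spin":0},{"x":0,"y":0,"z":-0.6,"spin":0},{"x":0,"y":0,"z":-1,"spin":0},{"x":0,"y":0,"z":-0.4,"spin":-0.6},{"x":0,"y":0,"z":0,"spin":-1},{"x":0,"y":0,"z":0,"spin":-1},{"x":0,"y":0,"z":0,"spin":-1},{"x":0,"y":0,"z":0,"spin":-1},{"x":0,"y":0,"z":0,"spin":-1},{"x":0,"y":0,"z":0,"spin":-1},{"x":0,"y":0,"z":0,"spin":-1}]' 0.25| grep -E 't:|ee|ft|gap'; python3 -m handwheel '[{"x":0,"y":0,"z":0,"spin":-1},{"x":0,"y":0,"z":0,"spin":-1},{"x":0,"y":0,"z":0,"spin":-1},{"x":0,"y":0,"z":0,"spin":-1},{"x":0,"y":0,"z":0,"spin":-1},{"x":0,"y":0,"z":0,"spin":-1},{"x":0,"y":0,"z":0,"spin":-1},{"x":0,"y":0,"z":0,"spin":-1},{"x":0,"y":0,"z":0,"spin":-1},{"x":0,"y":0,"z":0,"spin":-1},{"x":0,"y":0,"z":0,"spin":-1},{"x":0,"y":0,"z":0,"spin":-1}]' 0.6; python3 - <<'E'
from h import *
cv2.imwrite("pics/w13.png",capture("wrist"))
s=observe();print(to_tool([.608,.353,.0155],1.6675,s))
E=np.array([[.07,.045,.005],[-.07,.045,.005],[.058,.034,.005],[-.058,.034,.005],[.045,.022,.037]])
print(pred(0,[.608,.353,.037],.0967,.037,"wrist",E).tolist())
# bright hole search: print plate edges
i=cv2.imread("pics/w13.png");g=cv2.GaussianBlur(i.mean(2),(3,3),0)
print("cols row240",[(x,round(g[240,x+2]-g[240,x-2])) for x in range(20,480,1) if abs(g[240,x+2]-g[240,x-2])>14])
print("rows c230",[(y,round(g[y+2,230]-g[y-2,230])) for y in range(120,340) if abs(g[y+2,230]-g[y-2,230])>14])
E
```

```text
t: 33.25
ee_pos: [0.6166, 0.3534, 0.0773]
ft_force: [-0.8, 0.2, 0.4]
finger_gap: 0.75
t: 34.45
ee_pos: [0.6166, 0.3534, 0.0773]
orientation: [3.141, -0.0, 1.669]
ft_force: [-0.5, -0.5, 0.2]
finger_gap: 0.402
gripper_force: 0.0
[ 0.02 -0.43  3.09  0.05]
[[341.0, 186.0], [128.0, 187.0], [323.0, 203.0], [147.0, 203.0], [301.0, 234.0]]
cols row240 [(135, 14), (136, 16), (305, -27), (306, -53), (307, -64), (308, -54), (309, -29), (366, 35), (367, 50), (368, 51), (369, 40), (370, 15), (469, -18), (470, -22), (471, -20), (475, -19), (476, -21), (477, -19)]
rows c230 [(183, -15), (186, 22), (187, 29), (188, 20), (309, -18), (310, -20), (311, -17), (332, -41), (333, -53), (334, -52), (335, -37)]
```

```bash
python3 -m handwheel '[{"x":0,"y":-0.3,"z":0.4,"spin":0},{"x":0,"y":0,"z":0.8,"spin":0},{"x":0,"y":0,"z":0.9,"spin":0},{"x":0,"y":0,"z":0.6,"spin":0},{"x":0,"y":0,"z":0.3,"spin":0},{"x":0,"y":0,"z":0.05,"spin":0}]'; python3 -m handwheel '[{"x":0,"y":0,"z":0,"spin":0},{"x":0,"y":0,"z":0,"spin":0},{"x":0,"y":0,"z":0,"spin":0},{"x":0,"y":0,"z":0,"spin":0},{"x":0,"y":0,"z":0,"spin":0}]' 1
```

```text
t: 35.1
ee_pos: [0.6099, 0.3525, 0.0148]
orientation: [-3.14, 0.001, 1.665]
ft_force: [0.8, 0.1, -0.3]
finger_gap: 0.401
gripper_force: 0.0
t: 35.6
ee_pos: [0.6103, 0.3528, 0.0164]
orientation: [-3.141, -0.0, 1.666]
ft_force: [-2.0, -0.2, 1.8]
finger_gap: 0.081
gripper_force: 30.0
```

```bash
python3 -m handwheel '[{"x":0,"y":0,"z":-0.2,"spin":0},{"x":0,"y":0,"z":-0.7,"spin":0},{"x":0,"y":0,"z":-1,"spin":-0.3},{"x":0,"y":0,"z":-1,"spin":-0.7},{"x":0,"y":0,"z":-1,"spin":-1},{"x":0,"y":0,"z":-1,"spin":-1},{"x":0,"y":0,"z":-0.3,"spin":-1},{"x":0,"y":0,"z":0,"spin":0}]'; python3 -c "
from h import *
print(to_tool([.546,.081,.12],1.990,observe()))"
```

```text
t: 36.4
ee_pos: [0.6117, 0.3532, 0.1224]
orientation: [3.137, 0.0, 1.986]
ft_force: [-0.1, -1.3, -1.8]
finger_gap: 0.082
gripper_force: 30.0
[-11.13  -8.49   0.12  -0.05]
```

```bash
python3 -m handwheel '[{"x":-0.5,"y":-0.4,"z":0,"spin":0},{"x":-1,"y":-0.8,"z":0,"spin":0},{"x":-1,"y":-0.8,"z":0,"spin":0},{"x":-1,"y":-0.8,"z":0,"spin":0},{"x":-1,"y":-0.8,"z":0,"spin":0},{"x":-1,"y":-0.8,"z":0,"spin":0},{"x":-1,"y":-0.8,"z":0,"spin":0},{"x":-1,"y":-0.8,"z":0,"spin":0},{"x":-1,"y":-0.8,"z":0,"spin":0},{"x":-1,"y":-0.8,"z":0,"spin":0},{"x":-1,"y":-0.8,"z":0,"spin":0},{"x":-0.6,"y":-0.1,"z":0,"spin":0}]'; python3 -m handwheel '[{"x":0,"y":0,"z":0,"spin":0},{"x":0,"y":0,"z":0,"spin":0},{"x":0,"y":0,"z":0,"spin":0}]'>/dev/null; python3 - <<'E'
from h import *
s=observe();m=camera_model("wrist");i=capture("wrist");cv2.imwrite("pics/w14.png",i)
print(s["t"],s["ee_pos"],s["orientation"],m["extrinsics"][:3,3])
y=s["orientation"][2]-np.pi/2
Hc=np.array([[.058,.034,.005],[-.058,.034,.005],[.07,.045,.005],[-.07,.045,.005]])
print("cover",pred(0,s["ee_pos"],y,.0164,"wrist",Hc).tolist())
hh=np.array([[x,yy,.04] for x,yy in ((.058,.034),(-.058,.034),(-.058,-.034),(.058,-.034))])
R=cv2.Rodrigues(np.array([0,0,.4193]))[0];T=np.linalg.inv(m["extrinsics"])
print("housing",cv2.projectPoints(hh@R.T+[.4642,.154,0],cv2.Rodrigues(T[:3,:3])[0],T[:3,3],m["intrinsics"],m["distortion"])[0][:,0].round().tolist())
E
```

```text
t: 37.6
ee_pos: [0.5419, 0.0787, 0.1191]
orientation: [-3.138, -0.0, 1.983]
ft_force: [0.5, 0.3, -1.9]
finger_gap: 0.085
gripper_force: 30.0
37.9 [0.54466504 0.08191385 0.11964849] [ 3.14150068e+00 -5.11007096e-04  1.98619977e+00] [0.51057291 0.1595926  0.28996832]
cover [[342.0, 229.0], [113.0, 229.0], [366.0, 207.0], [87.0, 208.0]]
housing [[337.0, 42.0], [149.0, 46.0], [160.0, 157.0], [336.0, 155.0]]
```

```bash
python3 - <<'E'
from h import *
i=cv2.imread("pics/w14.png").mean(2)
for n,(x,y) in dict(H0=(337,42),H1=(149,46),H2=(160,157),H3=(336,155)).items():
    w=i[y-18:y+19,x-22:x+23]; print(n,x-22,y-18)
    lo,hi=np.percentile(w,2),np.percentile(w,95)
    for r in w[::2]: print("".join("#+-. "[int(np.clip((v-lo)/(hi-lo+1)*5,0,4))] for v in r))
g=cv2.GaussianBlur(i,(3,3),0)
for c in (180,260): print("rows",c,[(y,round(g[y+2,c]-g[y-2,c])) for y in range(185,235) if abs(g[y+2,c]-g[y-2,c])>10])
for r in (222,240): print("cols",r,[(x,round(g[r,x+2]-g[r,x-2])) for x in list(range(75,125))+list(range(330,385)) if abs(g[r,x+2]-g[r,x-2])>8])
E
```

```text
H0 315 24
#####.                                   .+++
#####.                                   .+++
#####.                                   .+++
#####.                                   .+++
#####.                                   .+++
#####.                                   .+++
+++++.              .-----..             .#++
-++++.            ---+++++--.            .+++
++-++.           --+++++++++..           .+++
+++++.           --+++++++++..           .+++
+++++.           ...    .+++.            -+++
+++++.             .      -..            -+++
++-++.                ....               -+++
+++++.                                   -+++
+++++.                                   -+++
+++++.                                  .++++
+++++.                                  .++++
+++++.                                   -+++
+++++.                                   ++++
H1 127 28
####.                                  -#####
####+                  .               .#####
#####                     .             #####
#####                                  .+####
#####-                
[... 2515 characters left out ...]

rows 260 [(191, 27), (192, 47), (193, 55), (194, 48), (195, 28), (202, -10), (203, -20), (204, -13), (206, 22), (207, 32), (208, 25)]
cols 222 [(90, 10), (91, 12), (92, 11), (101, -10), (102, -34), (103, -57), (104, -67), (105, -62), (106, -42), (107, -15), (108, 18), (109, 49), (110, 64), (111, 61), (112, 38), (113, 11), (115, -13), (116, -46), (117, -79), (118, -91), (119, -60), (120, 13), (121, 78), (122, 102), (123, 86), (124, 46), (330, -37), (331, -44), (332, -29), (334, 22), (335, 29), (336, 16), (349, 12), (350, 13), (351, 10), (364, -8), (365, -13), (366, -13), (367, -11)]
cols 240 [(93, 12), (94, 14), (95, 13), (363, -33), (364, -58), (365, -68), (366, -60), (367, -33), (368, -8)]
```

```bash
python3 - <<'E'
from h import *
s=observe();m=camera_model("wrist");y=s["orientation"][2]-np.pi/2
print(s["ee_pos"],s["orientation"])
E=np.array([[a,b,.005] for b in (.045,.037,.028) for a in (-.07,.07)])
print(pred(0,s["ee_pos"],y,.0164,"wrist",E).tolist())
i=cv2.imread("pics/w14.png").mean(2)
for n,(x,yy) in dict(C1=(113,227),C0=(342,227)).items():
    w=i[yy-18:yy+19,x-26:x+27]; print(n,x-26,yy-18)
    lo,hi=np.percentile(w,2),np.percentile(w,95)
    for r in w[::2]: print("".join("#+-. "[int(np.clip((v-lo)/(hi-lo+1)*5,0,4))] for v in r))
H=np.array([[58,34],[-58,34],[-58,-34],[58,-34]])/1e3
t,th,R,e=fit(H,proj([(337.5,42),(149.5,45),(160.5,156),(336,154.5)],.04,m=m));print("housing",t,th,e)
E
```

```text
[0.54462075 0.08199987 0.11966548] [ 3.14156757e+00 -4.07095609e-04  1.98653985e+00]
[[87.0, 208.0], [366.0, 207.0], [90.0, 223.0], [366.0, 223.0], [93.0, 240.0], [365.0, 240.0]]
C1 87 209
                                                     
                                                     
                                                     
                                                     
                       .....                         
                    -+-++.     .                     
                  -+++++       -##-                  
                 -+++++.       +###+.                
                .++++++.       +#####.               
                 +-++++-       +#####-               
                 ---++++-      +#####-               
                  ---+++++.    +#####.               
                   ----+++++-..#####+                
                     ....-+++++---.                  
                        .                            
                                                     
                                               
[... 527 characters left out ...]
............               ...
              -#-..................               ...
              +#-..................               ...
              +#+..................               ...
              .+##-...............                ...
               -++##+-..........     .            ...
                 --++###++++--.     .             -##
                   .......                       .###
                                                 +###
                                                 +###
                                                 -###
                                                 +###
housing [0.46420231 0.15438674] 0.41715208918603025 [0.00041567 0.00017123]
```

The wrist view confirms the housing holes within about 1 px of prediction, at (337,42), (149,45), (160,156) and (336,154). The held cover's edges also match a level, centred grip. Now moving over the housing.

```bash
python3 -c "
from h import *
print(to_tool([.5053,.1727,.0664],1.989,observe()))"; python3 -m handwheel '[{"x":0.5,"y":0,"z":0,"spin":0},{"x":1,"y":0,"z":0,"spin":0},{"x":1,"y":0,"z":0,"spin":0},{"x":1,"y":0,"z":0,"spin":0},{"x":1,"y":0,"z":0,"spin":0},{"x":0.4,"y":0,"z":0,"spin":0},{"x":0,"y":0,"z":0,"spin":0},{"x":0,"y":0,"z":0,"spin":0}]'; python3 -c "
from h import *
print(to_tool([.5053,.1727,.0664],1.989,observe()))"
```

```text
[ 4.94  0.03  2.66 -0.03]
t: 38.75
ee_pos: [0.5051, 0.1708, 0.1199]
orientation: [3.141, 0.001, 1.987]
ft_force: [0.2, -0.5, -2.0]
finger_gap: 0.085
gripper_force: 30.0
[ 0.09  0.05  2.67 -0.03]
```

```bash
python3 -m handwheel '[{"x":0.09,"y":0.04,"z":0.3,"spin":-0.03},{"x":0,"y":0,"z":0.6,"spin":0},{"x":0,"y":0,"z":0.7,"spin":0},{"x":0,"y":0,"z":0.5,"spin":0},{"x":0,"y":0,"z":0.3,"spin":0},{"x":0,"y":0,"z":0.15,"spin":0},{"x":0,"y":0,"z":0.1,"spin":0},{"x":0,"y":0,"z":0,"spin":0},{"x":0,"y":0,"z":0,"spin":0}]'; python3 - <<'E'
from h import *
s=observe();print(to_tool([.5053,.1727,.0664],1.989,s),s["ft_force"],s["ee_pos"])
i=capture("wrist");cv2.imwrite("pics/w15.png",i);cv2.imwrite("pics/top15.png",capture("top"))
y=s["orientation"][2]-np.pi/2
Hc=np.array([[.058,.034,.005],[-.058,.034,.005],[.07,.045,.005],[-.07,.045,.005]])
print("cover",pred(0,s["ee_pos"],y,.0164,"wrist",Hc).tolist())
m=camera_model("wrist");R=cv2.Rodrigues(np.array([0,0,.418]))[0];T=np.linalg.inv(m["extrinsics"])
hh=np.array([[.075,.05,.04],[-.075,.05,.04],[.058,.034,.04],[-.058,.034,.04]])
print("housing",cv2.projectPoints(hh@R.T+[.4642,.1544,0],cv2.Rodrigues(T[:3,:3])[0],T[:3,3],m["intrinsics"],m["distortion"])[0][:,0].round().tolist())
g=i.mean(2)
for n,(x,yy) in dict(C1=(113,227),C0=(342,227)).items():
    w=g[yy-36:yy+17,x-48:x+49]; print(n,x-48,yy-36)
    lo,hi=np.percentile(w,2),np.percentile(w,95)
    for r in w[::2]: print("".join("#+-. "[int(np.clip((v-lo)/(hi-lo+1)*5,0,4))] for v in r))
E
```

```text
t: 39.65
ee_pos: [0.5053, 0.1728, 0.0672]
orientation: [3.141, 0.0, 1.988]
ft_force: [-1.3, 0.8, -2.1]
finger_gap: 0.08
gripper_force: 30.0
[-0.   -0.    0.04 -0.01] [-1.25779283  0.81462049 -2.09805038] [0.50532334 0.17277109 0.06721274]
cover [[342.0, 229.0], [113.0, 229.0], [366.0, 207.0], [87.0, 208.0]]
housing [[372.0, 192.0], [93.0, 193.0], [340.0, 221.0], [128.0, 222.0]]
C1 65 191
              --+#+#++++++++++++#################################################################
                  .--##++++++++##################################################################
                       ..-###++##################################################################
                            ..-##################################################################
                                +################################################################
                                -#########+++++++++++++++++++++++++++++++++++++++################
                                .#########++++++++++++++++++++++++++++++++++++++++###############
                       
[... 3893 characters left out ...]
--------------
                                     ..-              .--..             +###+--------------------
                                      ..--.         .---...            .+####--------------------
                                         ..-------++-.                 .+###+--------------------
                                             ......                    .+###---------------------
                                                                       -####---------------------
                                                                       -####---------------------
                                                                       -####---------------------
```

Through cover hole 0 the threaded hole shows at about (340,220), against a prediction of (340,221). The cover is about 1 cm clear with no contact force. I check the pucks and bystanders, then hand in.

```bash
python3 - <<'E'
from h import *
a=cv2.imread("pics/top15.png");b=cv2.imread("pics/top0.png")
g=a[150:258,362:505].max(2);_,_,st,c=cv2.connectedComponentsWithStats((g<55).astype(np.uint8))
print([((q+[362,150]).round().tolist(),int(s[4])) for s,q in zip(st[1:],c[1:]) if s[4]>40])
for n,(x,y) in dict(obj=(322,177),scr=(418,277),hex=(405,314),bot=(400,120),bot2=(424,100)).items():
    print(n,np.abs(a[y-14:y+15,x-20:x+21].astype(int)-b[y-14:y+15,x-20:x+21]).mean().round(1),len([0]))
s=observe();print(s["t"],s["ee_pos"],s["ft_force"],s["gripper_force"])
close_job()
E
```

```text
[([452.0, 216.0], 121), ([472.0, 213.0], 93)]
obj 24.6 1
scr 39.2 1
hex 53.7 1
bot 4.8 1
bot2 22.4 1
39.75 [0.50529209 0.17279562 0.06727132] [ 0.45374914  0.42995392 -1.72714383] 29.999181032180786
the job is handed in; nothing more can be done
```

I handed the job in at 39.75 s with both pucks in the tray, lying on their sides, and the cover held level about 1 cm over the housing with its holes in line. To tip it I had to set it down in the tray and regrip it. The gripper body also touched a bottle at about 27 N. I did not confirm the screwdriver, hex key and objective afterwards: the picture comparison was inconclusive, though I never knowingly touched them.

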